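Close the parts tub and stack the second case on it

TASK

Tidy the repair bench: put the loose lid on the open parts tub so that it is fully seated on the rim all round, then stack the closed case of the same size squarely on that lid, with its four corner feet down in the four corner recesses of the lid. Set the lid and the case down rather than dropping them, leave the tub standing upright, and leave the other things on the bench where they are.

Things in the scene. Friction and masses are not known exactly. Their poses are not given: they have to be found in the camera images.
- tub: Open grey parts tub, 0.8 kg, loose, two metal wheels inside. Outside 160 (x) x 116 (y) mm, mouth 152 x 108; four tapered corner feet 24 mm high, flat rim at 74 mm. Origin: centre of underside at the foot soles; x along the long side, z up, same either way round. Once seated, the lid's origin is straight above the tub's, 66 mm up, long sides parallel.
- lid: Loose grey lid lying right side up, 0.16 kg. Tapered plug (z 0 to 8 mm, 140 x 96 growing to 149 x 105) goes into the tub's mouth; plate 164 (x) x 120 (y) at z 8 to 18; grip rib 80 long in x, 16 wide in y, at z 18 to 34, taken across y. Four corner recesses 23.5 mm square, 6 deep, at x +-62, y +-40. Origin: centre of the plug's underside; z up; same either way round.
- case: Closed grey case, 0.5 kg, 164 (x) x 120 (y) mm, on four tapered round feet 24 mm high at x +-62, y +-40 (14 mm across at the sole, 21 above). Top at z 82, rib as on the lid (80 x 16) at z 82 to 98. Origin: centre of underside at the soles; z up; same either way round. Stacked, it is straight above the lid's origin, 12 mm up (18 if feet miss the recesses).
- small_case: Bystander: smaller grey closed case, 104 x 76 x 72 mm, origin at the centre of its underside. To be left alone.
- pulley: Bystander: flat metal wheel, 112 mm across, 26 mm high, origin at the centre of its underside. To be left alone.
- roller: Bystander: rubber roller, 48 mm across, 24 mm high, origin at the centre of its underside. To be left alone.
- marker: Bystander: marker pen lying flat, 127 x 16 x 15 mm, long along x, origin on the bench under it. To be left alone.
- pliers: Bystander: pliers with green handles lying flat, about 170 x 70 x 16 mm, long along x, origin on the bench under their middle. To be left alone.

How it is judged:
On the way, in this order (a step that is already met when the one before it is completed fails the run):
1. the lid is seated on the open tub and released (horizontal distance between lid and tub below 0.004 m and z of lid in the frame of tub between 0.063 and 0.068 m and angle between the x axis of lid and the x axis of tub, either way round below 0.06 rad and angle between each of lid, tub's own z axis and vertical below 0.04 rad and height (world z) of tub below 0.004 m and contact force between the fingers and lid below 0.2 N), for 0.2 s.
2. the case stands on the lid with its feet in the recesses (horizontal distance between case and lid below 0.004 m and z of case in the frame of lid between 0.009 and 0.0145 m and angle between the x axis of case and the x axis of lid, either way round below 0.06 rad and angle between each of case, lid's own z axis and vertical below 0.04 rad and horizontal distance between lid and tub below 0.004 m and z of lid in the frame of tub between 0.063 and 0.068 m and angle between the x axis of lid and the x axis of tub, either way round below 0.06 rad), for 0.2 s.
At the end, for the whole second after the job is handed in: Tub upright on the bench; lid plugged in (origin 63 to 68 mm over the tub's); case on it with its feet in the recesses (origin 9 to 14.5 mm over the lid's). Each within 4 mm sideways and 0.06 rad of parallel to the one below, tilt under 0.04 rad; all released and at rest (all of step 2 and angle between tub's own z axis and vertical below 0.04 rad and height (world z) of tub below 0.004 m and linear speed of each of tub, lid, case below 0.02 m/s and contact force between the fingers and lid below 0.2 N and contact force between the fingers and case below 0.2 N and contact force between the fingers and tub below 0.2 N); the robot touches nothing.
It fails at once if the lid or the case is dropped: falls freely (faster than 0.6 m/s, out of the fingers) ((linear speed of lid above 0.6 m/s and contact force between the fingers and lid below 0.2 N) or (linear speed of case above 0.6 m/s and contact force between the fingers and case below 0.2 N)).
It fails at once if a bystander is moved more than 30 mm (distance of any of small_case, pulley, roller, marker, pliers from where it was at the start of the episode above 0.03 m).
It also fails if it takes over 64 s, if anything falls off the work surface, if the arm or the gripper's body presses on something with over 40 N, if the wrist force passes 120 N, or if a joint passes its speed limit or range.

ROBOT

A 6-joint arm with a two-finger parallel gripper is mounted at the origin on the work surface. World frame = base frame: x ahead of the robot, y to its left, z up, the work surface at z = 0. Lengths are in m, angles in rad, forces in N, time in s.
With the tool pointing down it reaches from about 0.375 to 0.9 m from the base axis. Payload 3.1 kg.
Tool frame: the origin (TCP) lies midway between the tips of the shut fingers; the grasp point (between the pads) lies manip.grip_depth behind it (manip.grip_depth is the distance from the TCP to the grasp point, in m); z points along the fingers, y is the direction in which the jaws open and shut (so a half turn about z gives the same grasp; the last joint's range is limited). The gripper opens to 85 mm and grips with 20 to 120 N. Pads are 22 mm wide; open, the fingers measure 114 mm over their backs; the gripper's body (76 mm by 85 mm) begins 54 mm behind the grasp point. The pads swing forward as they close: fully open they stand 13 mm farther back than shut.
Start: joints at [-0.178, 0.527, 1.433, -0, 1.181, -0.178], TCP at [0.625, 0, 0.231] pointing down, gripper open.
Joint ranges: [-3.08, 3.08], [-0.75, 2.2], [0.22, 2.44], [-1.43, 4.57], [0, 2.65], [-2.85, 2.85]. Speed limits (rad/s): [2.79, 2.79, 3.14, 3.14, 3.14, 3.14].

INTERFACE

Orientations are given as a unit quaternion [x, y, z, w].
In Python, from station import manip, vision gives the robot as it stands.
- The arm moves only by the shell command python3 -m crank 'ROWS' [FORCE]. ROWS is JSON, a list of rows, each an object with "grip": the closure, from 0 (fully open) to 1 (shut); "offset": the shift along the tool's x, y, z in mm, a list of three; "angular": the turn, a rotation vector about the tool's x, y, z in degrees, a list of three. A call has 1 to 10 rows; each row is the pose to reach, as a shift and turn from the pose commanded when the call began, along the tool's axes at that moment; what a row does not reach only later rows make up. A row lasts 1/10 s, in which the tool goes at most 50 mm and 8.59 degrees, less where a joint would pass 70% of its speed; a pose out of reach is approached as far as the arm can. A call with a gripper value outside its range is refused whole. The fingers move at their own pace and stop on an object; FORCE is the grip in N (left out, the last holds). Time passes only in rows, so rows that repeat a pose let the fingers close. It gives the time, the measured TCP pose, the force and the opening at its end, in the units of the state.
- manip.sense(): the state, without advancing time (a new reading comes with each control period).
- vision.snapshot(name): name is "scene" or "side" or "wrist"; returns a dict with "pixels" (480x640x3 uint8, red, green, blue), "intrinsics" (3x3 intrinsics, pixels), "R" (3x3) and "t" (3): a world point X has camera coordinates R X + t. Camera axes: x right, y down, z forward; pixel columns grow to the right and rows downward; lengths in m; the calibration is good to about 2 mm. A picture is of the moment at which its call begins. There is no depth.
- manip.sign_off(): hands the job in, once; it reports no verdict.
The state is a dict: "t": time; "q": joint angles; "qd": joint speeds; "tau": joint torques, N m; "tcp_pos": TCP position; "tool_rot": TCP orientation; "force": force on the tool from outside, world axes, zero at the start; "ft_torque": the same for the moment, N m; "finger_gap": opening from 0.0 (shut) to 1.0 (fully open).
Only numpy, scipy, OpenCV 4.12 (cv2) and the standard library are available. Lean on these libraries where they do the work, as an engineer would, in place of code of your own. Each camera call takes 0.05 s, during which the arm holds its last target.

## Working session

There is one attempt and no reset: what is moved stays moved. The work goes in short steps, Python scripts to look and compute and a shell command to move; the robot and the scene stay as the last step left them, time stands still between calls to the robot, and variables do not carry over. Pictures are saved under pics/ and viewed, and the job is handed in when it is done.

```bash
ls; mkdir -p pics; python3 - <<'E'
from station import manip, vision
import cv2
print(manip.sense(), manip.grip_depth)
for n in ["scene","side","wrist"]:
    s=vision.snapshot(n); cv2.imwrite(f"pics/{n}0.png",s["pixels"][:,:,::-1]); print(n,s["intrinsics"].tolist(),s["R"].tolist(),s["t"].tolist())
E
```

```text
pics
{'t': 0.0, 'q': array([-1.78514936e-01,  5.28487800e-01,  1.43390605e+00, -1.56410095e-05,
        1.18140308e+00, -1.78526269e-01]), 'qd': array([ 0.00068534, -0.00037561, -0.00375769,  0.00243203, -0.00180709,
       -0.0007716 ]), 'tau': array([ 2.50220628e-04, -4.42344439e+01, -1.78024775e+01, -2.06930472e-04,
        8.36740597e-03,  2.24214921e-05]), 'tcp_pos': array([6.24279191e-01, 1.45825650e-04, 2.30319141e-01]), 'tool_rot': array([ 7.07100240e-01,  7.07112463e-01, -6.34496544e-04, -9.01209236e-04]), 'force': array([0.88601844, 0.62735806, 0.23107966]), 'ft_torque': array([-0.00949097, -0.01496402, -0.0244274 ]), 'finger_gap': 1.000633441140733} 0.0187
scene [[623.5492863314112, 0.0, 303.9025290313446], [0.0, 623.5492863314112, 241.70812435733802], [0.0, 0.0, 1.0]] [[-0.8716803017979059, 0.48991075114841515, -0.01268492675214151], [0.39689627034443875, 0.690526274286422, -0.6046873697265285], [-0.2874835683029305, -0.5321286690541198, -0.7963619011018203]] [0.5793369899319242, -0.13924350271933722, 1.4700770417334392]
side [[544.9854127368026, 0.0, 320.21652108317795], [0.0, 544.9854127368026, 240.61937418239265], [0.0, 0.0, 1.0]] [[0.9008586998385619, -0.4341002144019559, -0.0032568053904935474], [-0.23490716069727158, -0.48115049164097823, -0.8445784926499084], [0.365064691223791, 0.7616109297074333, -0.5354218551496168]] [-0.5956212514897353, 0.13301463291620375, 1.1795803820143496]
wrist [[391.71612569428515, 0.0, 318.29600835795344], [0.0, 391.71612569428515, 240.4241971648503], [0.0, 0.0, 1.0]] [[0.9999976973333675, 0.0014247132481449523, -0.001604842710592351], [0.0018336134986865365, -0.9557932762827313, 0.29403375805213516], [-0.0011149840817767896, -0.2940360236516687, -0.955793687782889]] [-0.6243336238343992, -0.03814174955437328, 0.37952017256516724]
```

View pics/scene0.png

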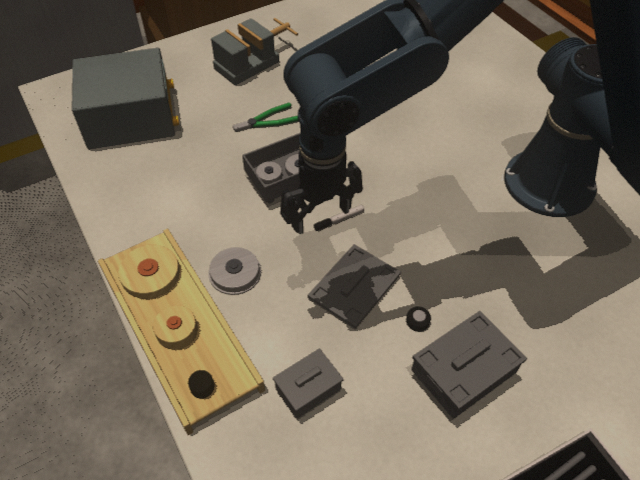

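View pics/side0.png

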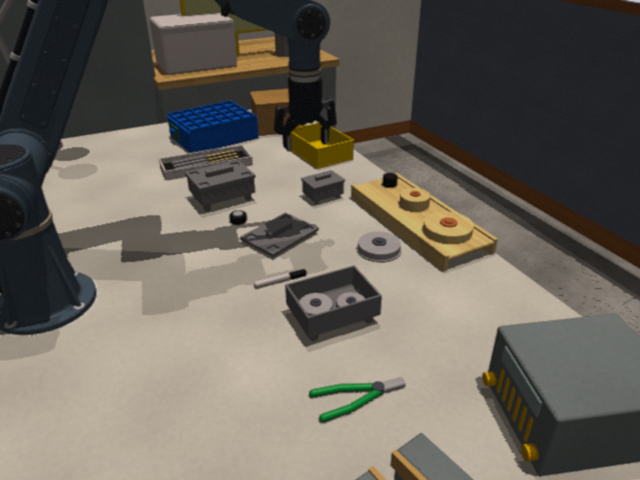

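View pics/wrist0.png

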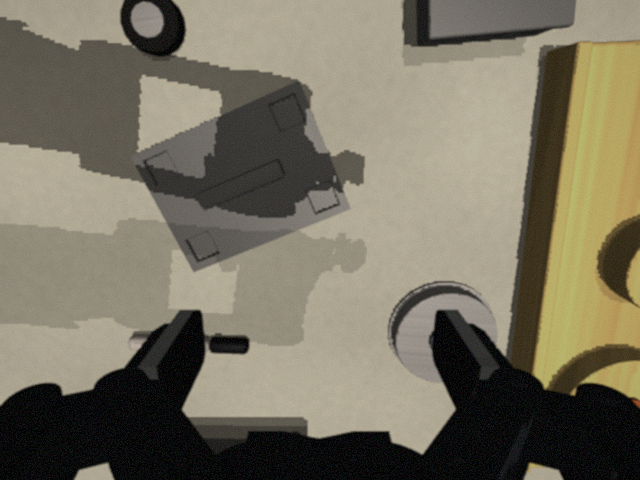

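```bash
python3 - <<'E'
import cv2,numpy as np
def crop(n,x,y,w,h,s,o):
    im=cv2.imread(f"pics/{n}.png")[y:y+h,x:x+w]
    im=(255*(im/255.)**0.55).astype(np.uint8)
    im=cv2.resize(im,None,fx=s,fy=s,interpolation=cv2.INTER_CUBIC)
    for i in range(0,w,10):
        cv2.line(im,(i*s,0),(i*s,4 if i%50 else 10),(0,0,255),1)
    for i in range(0,h,10):
        cv2.line(im,(0,i*s),(4 if i%50 else 10,i*s),(0,0,255),1)
    cv2.imwrite(f"pics/{o}.png",im)
crop("wrist0",120,70,250,210,3,"c_lidw")
crop("side0",270,250,130,100,6,"c_tubs")
crop("scene0",400,300,140,120,5,"c_casesc")
crop("side0",180,150,90,70,8,"c_cases")
crop("scene0",230,120,100,90,6,"c_tubsc")
E
```

```text
(no output)
```

View pics/c_lidw.png

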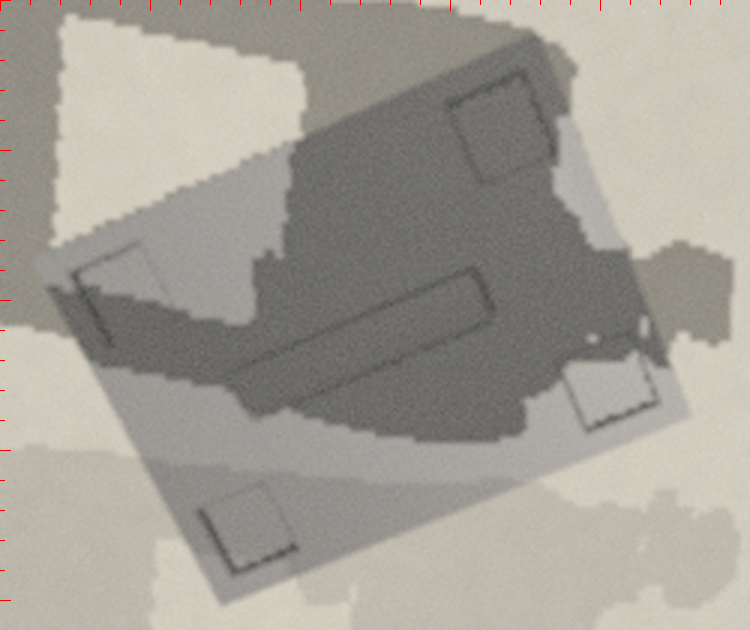

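View pics/c_tubs.png

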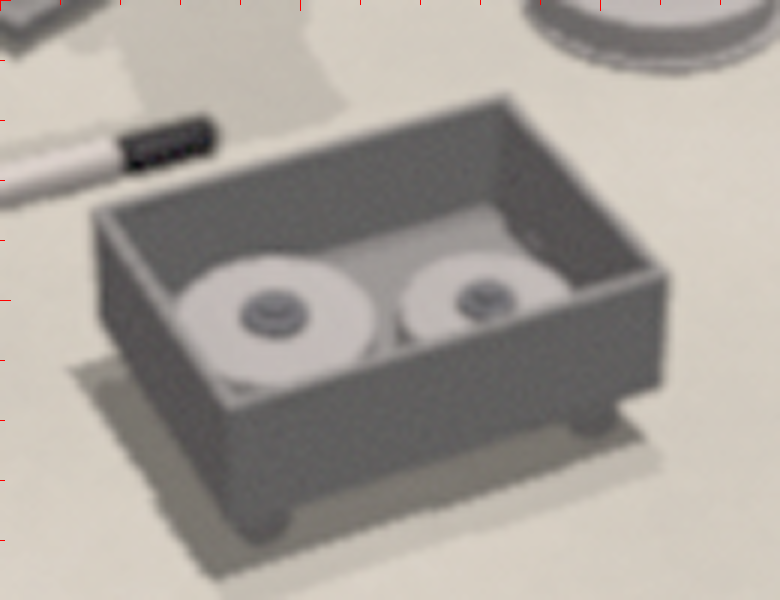

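View pics/c_casesc.png

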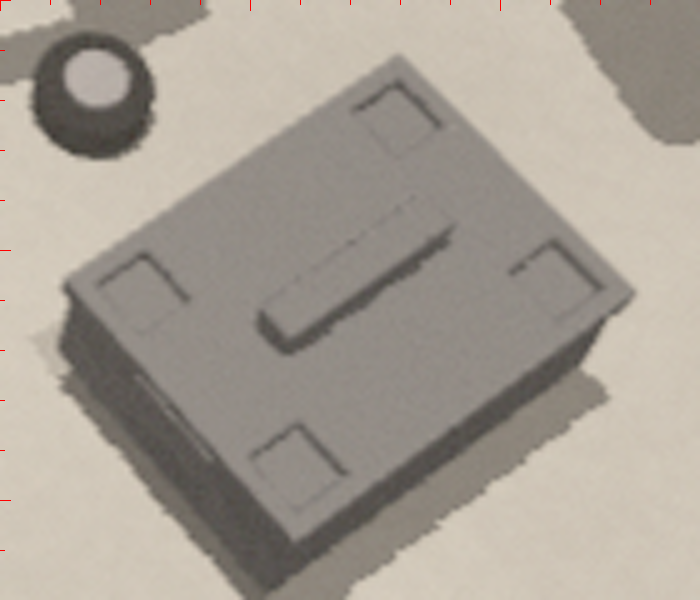

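View pics/c_cases.png

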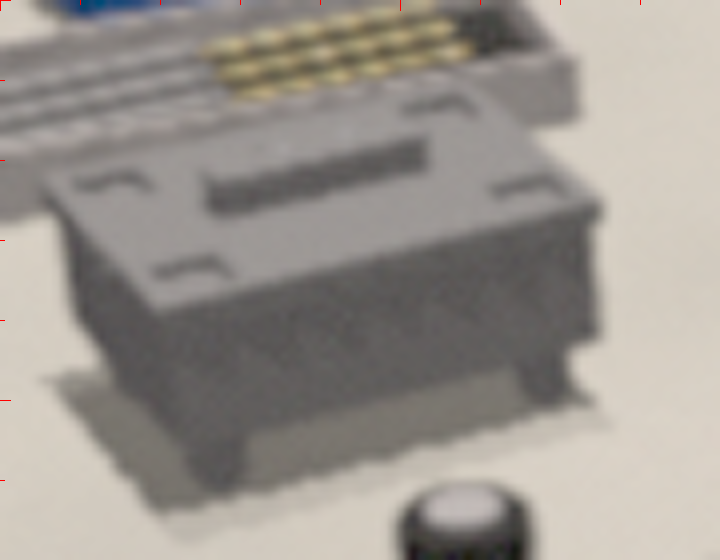

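View pics/c_tubsc.png

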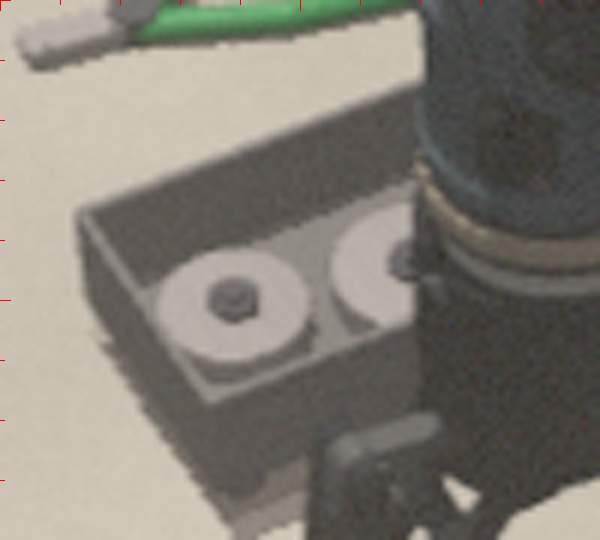

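```bash
cat > h.py <<'E'
import numpy as np, cv2
from scipy.optimize import least_squares
def proj(c,P):
    p=P@np.asarray(c["R"]).T+np.asarray(c["t"]); p=p@np.asarray(c["intrinsics"]).T
    return p[:,:2]/p[:,2:]
def fit(views,x0,hx,hy,z,free=False):
    # views: list of (cam, pixel Nx2): each pixel matched to nearest model corner given x0
    C=np.array([[hx,hy],[hx,-hy],[-hx,-hy],[-hx,hy]])
    def cor(p):
        c,s=np.cos(p[2]),np.sin(p[2]); return np.c_[C@np.array([[c,s],[-s,c]])+p[:2],np.full(4,z)]
    def res(p):
        r=[]
        for cam,px in views:
            q=proj(cam,cor(p))
            d=np.linalg.norm(np.asarray(px)[:,None]-q[None],axis=2)
            r.append((np.asarray(px)-q[d.argmin(1)]).ravel())
        return np.concatenate(r)
    best=min((least_squares(res,[x0[0],x0[1],a]) for a in np.arange(-1.5,1.6,.3)),key=lambda s:s.cost)
    return best.x,res(best.x).reshape(-1,2)
def backproj(c,u,z):
    K,R,t=map(np.asarray,(c["intrinsics"],c["R"],c["t"])); d=R.T@np.linalg.solve(K,[*u,1]); o=-R.T@t
    return o+d*(z-o[2])/d[2]
E
python3 - <<'E'
from h import *
from station import vision
V={n:vision.snapshot(n) for n in["scene","side","wrist"]}
def px(l,x,y,s): return (np.array(l)+.5)/s-.5+[x,y]
L=px([(35,262),(540,32),(692,415),(221,604)],120,70,3)
T=px([(98,208),(508,95),(668,268),(232,405)],270,250,6)
T2=px([(80,212),(210,402)],230,120,6)
C=px([(65,283),(400,53),(637,293),(297,543)],400,300,5)
C2=px([(45,180),(480,80),(605,205),(160,310)],180,150,8)
def go(n,views,hx,hy,z):
    x0=np.mean([backproj(V[v],u,z)for v,p in views for u in p[:4]],0)
    x,r=fit([(V[v],p)for v,p in views],x0,hx,hy,z); print(n,x.round(4),np.degrees(x[2]).round(2),r.round(1).tolist())
Lsc=np.array([(355,245),(401,271),(355,327),(308,295)])
go("lid",[("wrist",L)],.082,.06,.018)
go("lid sc",[("scene",Lsc)],.082,.06,.018)
go("tub side",[("side",T)],.08,.058,.074)
go("tub both",[("side",T),("scene",T2)],.08,.058,.074)
go("case sc",[("scene",C)],.082,.06,.082)
go("case side",[("side",C2)],.082,.06,.082)
go("case both",[("side",C2),("scene",C)],.082,.06,.082)
for n,v,u,z in [("small","scene",(308,371),.072),("roller","scene",(418,314),.024),("pulley","scene",(235,267),.026),("marker","scene",(340,218),.015),("markL","scene",(318,224),.01),("markR","scene",(362,211),.01),("pliers","scene",(270,118),.0),("vise","scene",(250,50),.05)]:
    print(n,backproj(V[v],u,z).round(3))
E
```

```text
lid [0.5563 0.0212 0.3957] 22.67 [[0.9, 0.9], [0.2, 0.4], [-0.6, -0.7], [-0.5, -1.0]]
lid sc [0.5561 0.0222 0.3901] 22.35 [[0.6, 1.0], [-0.4, -1.2], [-0.7, 0.2], [0.5, 0.1]]
tub side [ 0.5362 -0.3179 -0.01  ] -0.57 [[1.0, 0.5], [-0.0, 0.9], [-1.1, -0.5], [0.1, -0.4]]
tub both [ 0.5356 -0.3181 -0.0114] -0.65 [[1.2, 0.4], [0.1, 0.8], [-0.9, -0.7], [0.4, -0.6], [0.9, 0.2], [0.0, -0.8]]
case sc [0.4878 0.2901 0.0915] 5.24 [[0.2, 0.4], [0.2, -0.1], [-0.3, 0.2], [-0.0, -0.4]]
case side [0.4879 0.2872 0.0674] 3.86 [[-0.1, 0.3], [0.3, -0.3], [-0.6, 0.1], [0.3, -0.1]]
case both [0.4879 0.2899 0.0874] 5.01 [[0.4, 0.4], [1.2, 0.2], [-0.4, 0.8], [-0.1, 0.2], [0.3, 0.7], [0.1, -0.1], [-0.2, -0.0], [0.4, -0.3]]
small [0.749 0.167 0.072]
roller [0.489 0.148 0.024]
pulley [ 0.755 -0.133  0.026]
marker [ 0.491 -0.144  0.015]
markL [ 0.54  -0.157  0.01 ]
markR [ 0.435 -0.14   0.01 ]
pliers [ 0.467 -0.532  0.   ]
vise [ 0.41  -0.753  0.05 ]
```

```bash
python3 -m crank '[{"grip":0,"offset":[21.2,-68.7,101],"angular":[0,0,67.3]},{"grip":0,"offset":[21.2,-68.7,101],"angular":[0,0,67.3]},{"grip":0,"offset":[21.2,-68.7,101],"angular":[0,0,67.3]},{"grip":0,"offset":[21.2,-68.7,101],"angular":[0,0,67.3]},{"grip":0,"offset":[21.2,-68.7,101],"angular":[0,0,67.3]},{"grip":0,"offset":[21.2,-68.7,101],"angular":[0,0,67.3]},{"grip":0,"offset":[21.2,-68.7,101],"angular":[0,0,67.3]},{"grip":0,"offset":[21.2,-68.7,101],"angular":[0,0,67.3]},{"grip":0,"offset":[21.2,-68.7,101],"angular":[0,0,67.3]},{"grip":0,"offset":[21.2,-68.7,101],"angular":[0,0,67.3]}]' 40
cat >> h.py <<'E'
def shot(n,o,box=None,s=1,g=.55):
    from station import vision
    import pickle
    c=vision.snapshot(n); im=c["pixels"][:,:,::-1]
    pickle.dump(c,open(f"pics/{o}.pkl","wb"))
    x,y,w,h=box or (0,0,640,480)
    im=(255*(im[y:y+h,x:x+w]/255.)**g).astype(np.uint8)
    im=cv2.resize(im,None,fx=s,fy=s,interpolation=cv2.INTER_CUBIC)
    cv2.imwrite(f"pics/{o}.png",im)
def state():
    from station import manip
    from scipy.spatial.transform import Rotation as R
    s=manip.sense(); m=R.from_quat(s["tool_rot"]).as_matrix()
    print("t",round(s["t"],2),"tcp",s["tcp_pos"].round(4),"toolyaw",np.degrees(np.arctan2(m[1,1],m[0,1])).round(2),"z",m[:,2].round(3),"F",np.round(s["force"],1),"gap",round(s["finger_gap"],3),"q6",round(s["q"][5],2))
E
python3 - <<'E'
from h import *
state(); shot("wrist","w1")
E
```

```text
t: 1.3
tcp_pos: [0.5564, 0.0212, 0.1304]
tool_rot: [0.98, 0.198, 0.0, 0.0]
force: [0.3, 0.1, 0.6]
finger_gap: 0.997
t 1.3 tcp [0.5564 0.0212 0.1304] toolyaw -67.15 z [ 0. -0. -1.] F [0.3 0.1 0.6] gap 0.997 q6 1.01
```

View pics/w1.png

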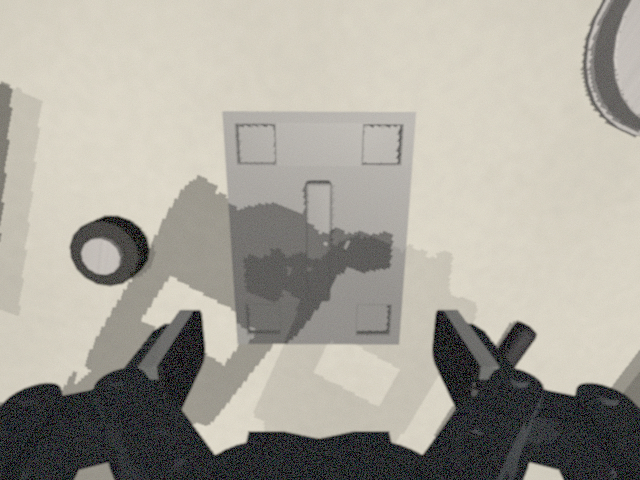

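```bash
python3 - <<'E'
from h import *
import pickle
c=pickle.load(open("pics/w1.pkl","rb"))
p=np.array([(222,111),(415.5,111),(400.5,344),(238,344)])
x,r=fit([(c,p)],[.556,.021],.082,.06,.018); print(x.round(4),np.degrees(x[2]),r.round(1).tolist())
# recesses at z .018 top edges
for u in [(236,124),(403,124),(390.5,333),(246,332)]: print(backproj(c,u,.018).round(4))
E
```

```text
[0.5553 0.0208 0.402 ] 23.03205390476958 [[0.3, -0.2], [-0.5, 0.2], [0.4, 0.1], [-0.2, -0.1]]
[0.6036 0.0975 0.018 ]
[0.6441 0.0016 0.018 ]
[ 0.5088 -0.0559  0.018 ]
[0.4682 0.0421 0.018 ]
```

```bash
python3 -m crank '[{"grip":0.4,"offset":[0,0,40],"angular":[0,0,0]},{"grip":0.4,"offset":[0,0,80],"angular":[0,0,0]},{"grip":0.4,"offset":[0,0,100],"angular":[0,0,0]},{"grip":0.4,"offset":[0,0,109],"angular":[0,0,0]},{"grip":0.4,"offset":[0,0,109],"angular":[0,0,0]},{"grip":0.4,"offset":[0,0,109],"angular":[0,0,0]}]' 40
python3 - <<'E'
from h import *
state()
E
python3 -m crank '[{"grip":1,"offset":[0,0,0],"angular":[0,0,0]},{"grip":1,"offset":[0,0,0],"angular":[0,0,0]},{"grip":1,"offset":[0,0,0],"angular":[0,0,0]},{"grip":1,"offset":[0,0,0],"angular":[0,0,0]},{"grip":1,"offset":[0,0,0],"angular":[0,0,0]},{"grip":1,"offset":[0,0,0],"angular":[0,0,0]},{"grip":1,"offset":[0,0,0],"angular":[0,0,0]}]' 50
python3 - <<'E'
from h import *
state(); shot("wrist","w2")
E
```

```text
t: 1.95
tcp_pos: [0.5571, 0.0211, 0.0221]
tool_rot: [0.98, 0.197, 0.001, 0.0]
force: [0.9, 0.7, 0.4]
finger_gap: 0.595
t 1.95 tcp [0.5571 0.0211 0.0221] toolyaw -67.27 z [ 0.002 -0.    -1.   ] F [0.9 0.7 0.4] gap 0.595 q6 1.01
t: 2.65
tcp_pos: [0.5571, 0.0212, 0.0226]
tool_rot: [0.98, 0.197, 0.001, 0.0]
force: [-0.8, 0.3, 6.1]
finger_gap: 0.17
t 2.65 tcp [0.5571 0.0212 0.0226] toolyaw -67.29 z [ 0.002 -0.    -1.   ] F [-0.8  0.3  6.1] gap 0.17 q6 1.01
```

View pics/w2.png

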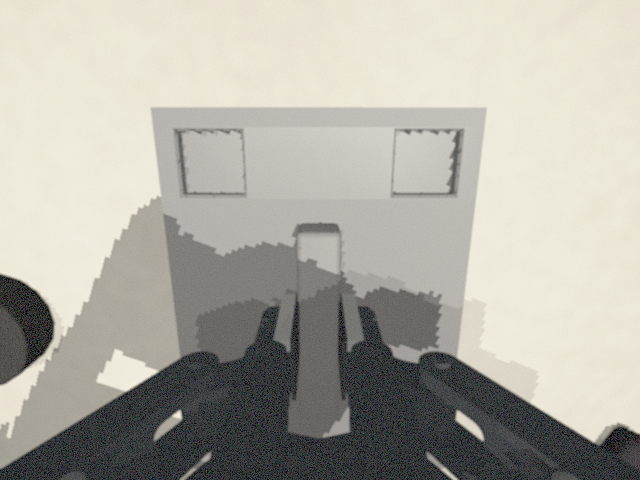

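```bash
python3 -m crank '[{"grip":1,"offset":[0,0,-8],"angular":[0,0,0]},{"grip":1,"offset":[0,0,-25],"angular":[0,0,0]},{"grip":1,"offset":[0,0,-50],"angular":[0,0,0]},{"grip":1,"offset":[0,0,-80],"angular":[0,0,0]},{"grip":1,"offset":[0,0,-105],"angular":[0,0,0]},{"grip":1,"offset":[0,0,-120],"angular":[0,0,0]},{"grip":1,"offset":[0,0,-120],"angular":[0,0,0]},{"grip":1,"offset":[0,0,-120],"angular":[0,0,0]}]'
python3 - <<'E'
from h import *
state(); shot("wrist","w3"); shot("side","s3",(180,90,300,280),2)
E
```

```text
t: 3.5
tcp_pos: [0.5558, 0.0213, 0.1413]
tool_rot: [0.98, 0.197, -0.0, -0.0]
force: [-0.8, 0.9, -2.1]
finger_gap: 0.171
t 3.5 tcp [0.5558 0.0213 0.1413] toolyaw -67.3 z [-0.  0. -1.] F [-0.8  0.9 -2.1] gap 0.171 q6 1.01
```

View pics/w3.png

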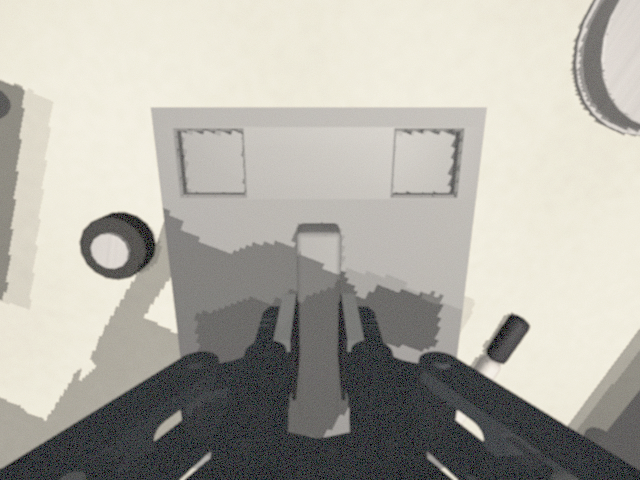

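View pics/s3.png

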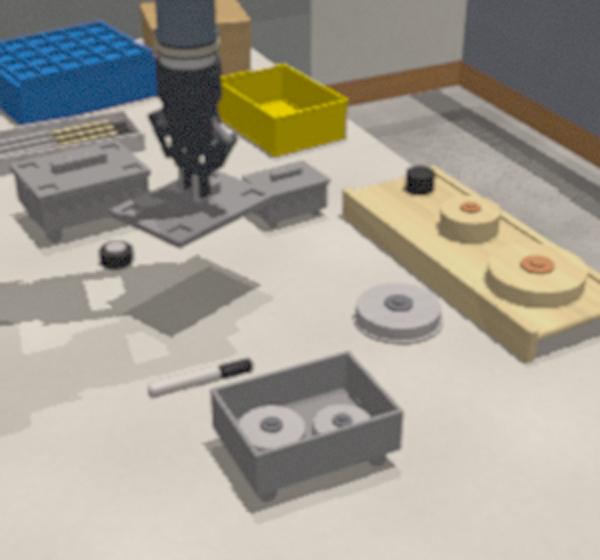

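```bash
python3 - <<'E'
from h import *
import pickle
c=pickle.load(open("pics/w3.pkl","rb"))
z=.1413-.0226+.018
a,b=[backproj(c,u,z) for u in [(151.5,107),(486.5,107)]]
print(a,b,np.linalg.norm(a-b))
d=(b-a)[:2]; d/=np.linalg.norm(d); n=np.array([-d[1],d[0]])
m=(a+b)[:2]/2; cc=m-.082*n
print("yaw edge",np.degrees(np.arctan2(d[1],d[0])),"centre",cc, "rel tcp", cc-[.5558,.0213])
shot("scene","sc3",(230,110,130,100),6)
E
```

```text
[0.6065018  0.10742528 0.1367    ] [ 0.65263294 -0.00240622  0.1367    ] 0.11912615734005132
yaw edge -67.216749844451 centre [0.5539653  0.02075535] rel tcp [-0.0018347  -0.00054465]
```

View pics/sc3.png

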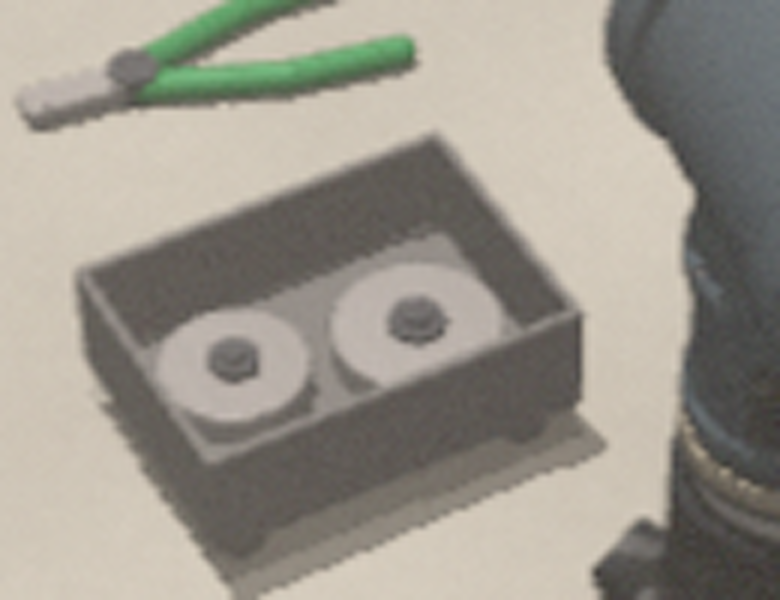

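```bash
python3 - <<'E'
from h import *
import pickle
c=pickle.load(open("pics/sc3.pkl","rb")); s=pickle.load(open("pics/s3.pkl","rb"))
px=lambda l,x,y,s:(np.array(l)+.5)/s-.5+[x,y]
A=px([(79,272),(436,133),(582,314),(210,464)],230,110,6)
B=px([(98,208),(508,95),(668,268),(232,405)],270,250,6)
for v in ([(c,A)],[(s,B)],[(c,A),(s,B)]):
    x,r=fit(v,[.536,-.318],.08,.058,.074); print(x.round(4),np.degrees(x[2]).round(2),r.round(1).tolist())
E
```

```text
[ 0.5362 -0.3181 -0.0095] -0.54 [[1.0, 0.1], [-0.5, 0.6], [-0.7, 0.2], [0.2, -0.6]]
[ 0.5362 -0.3179 -0.01  ] -0.57 [[1.0, 0.5], [-0.0, 0.9], [-1.1, -0.5], [0.1, -0.4]]
[ 0.5362 -0.318  -0.0098] -0.56 [[0.9, 0.1], [-0.6, 0.5], [-0.7, 0.1], [0.2, -0.6], [1.0, 0.4], [-0.1, 0.9], [-1.1, -0.6], [0.1, -0.4]]
```

```bash
python3 -m crank '[{"grip":1,"offset":[-7,15,0],"angular":[0,0,1]},{"grip":1,"offset":[-22,46,0],"angular":[0,0,4]},{"grip":1,"offset":[-41,86,0],"angular":[0,0,7]},{"grip":1,"offset":[-62,129,0],"angular":[0,0,10]},{"grip":1,"offset":[-84,174,0],"angular":[0,0,13]},{"grip":1,"offset":[-106,220,0],"angular":[0,0,17]},{"grip":1,"offset":[-125,260,0],"angular":[0,0,20]},{"grip":1,"offset":[-140,291,0],"angular":[0,0,22]},{"grip":1,"offset":[-147.5,306,0],"angular":[0,0,23.3]},{"grip":1,"offset":[-147.5,306,0],"angular":[0,0,23.3]}]'
python3 -m crank '[{"grip":1,"offset":[0,0,0],"angular":[0,0,0]},{"grip":1,"offset":[0,0,0],"angular":[0,0,0]},{"grip":1,"offset":[0,0,0],"angular":[0,0,0]}]'
python3 - <<'E'
from h import *
state(); shot("wrist","w4"); shot("side","s4",(250,190,160,150),5); shot("scene","sc4",(210,80,160,140),5)
E
```

```text
t: 4.65
tcp_pos: [0.5378, -0.32, 0.1402]
tool_rot: [1.0, -0.007, -0.0, -0.0]
force: [0.2, -0.9, -2.2]
finger_gap: 0.172
t: 4.95
tcp_pos: [0.5384, -0.3159, 0.1412]
tool_rot: [1.0, -0.004, -0.0, -0.001]
force: [0.6, 0.4, -1.8]
finger_gap: 0.169
t 4.95 tcp [ 0.5384 -0.3159  0.1412] toolyaw -90.46 z [-0.001  0.001 -1.   ] F [ 0.6  0.4 -1.8] gap 0.169 q6 0.87
```

View pics/w4.png

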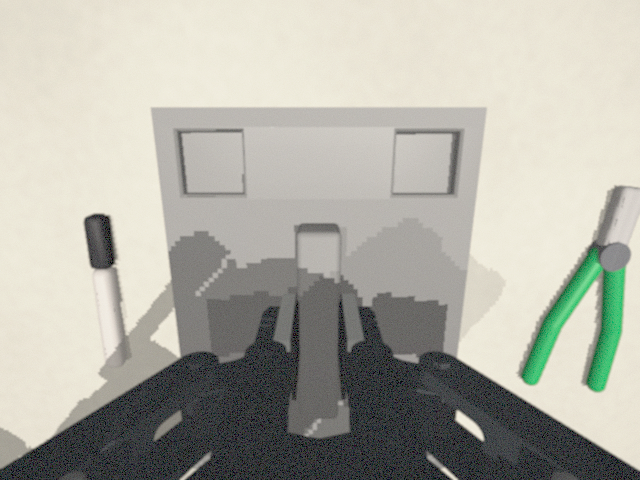

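View pics/s4.png

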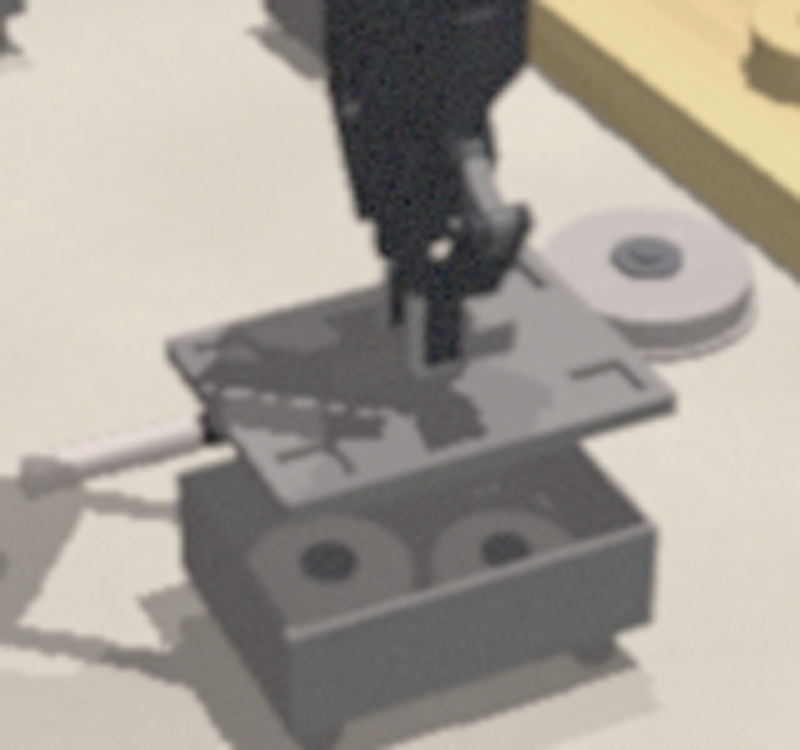

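```bash
python3 - <<'E'
from h import *
import pickle
state()
s=pickle.load(open("pics/s4.pkl","rb"))
px=lambda l,x,y,s:(np.array(l)+.5)/s-.5+[x,y]
for z in (.1365,):
    x,r=fit([(s,px([(168,347),(675,402),(290,503)],250,190,5))],[.536,-.318],.082,.06,z); print(x.round(4),np.degrees(x[2]).round(2),r.round(1).tolist())
x,r=fit([(s,px([(182,480),(655,528),(292,637)],250,190,5))],[.536,-.318],.08,.058,.074); print("tub",x.round(4),np.degrees(x[2]).round(2),r.round(1).tolist())
E
```

```text
t 5.1 tcp [ 0.5386 -0.3168  0.1415] toolyaw -90.51 z [-0.  0. -1.] F [-0.1 -0.8 -1.4] gap 0.167 q6 0.87
[ 0.5369 -0.3177 -0.0152] -0.87 [[0.5, 1.2], [-1.0, 0.7], [0.5, -1.4]]
tub [ 0.5353 -0.3188 -0.0082] -0.47 [[1.3, 1.4], [-1.3, 0.1], [-0.0, -1.0]]
```

View pics/sc4.png

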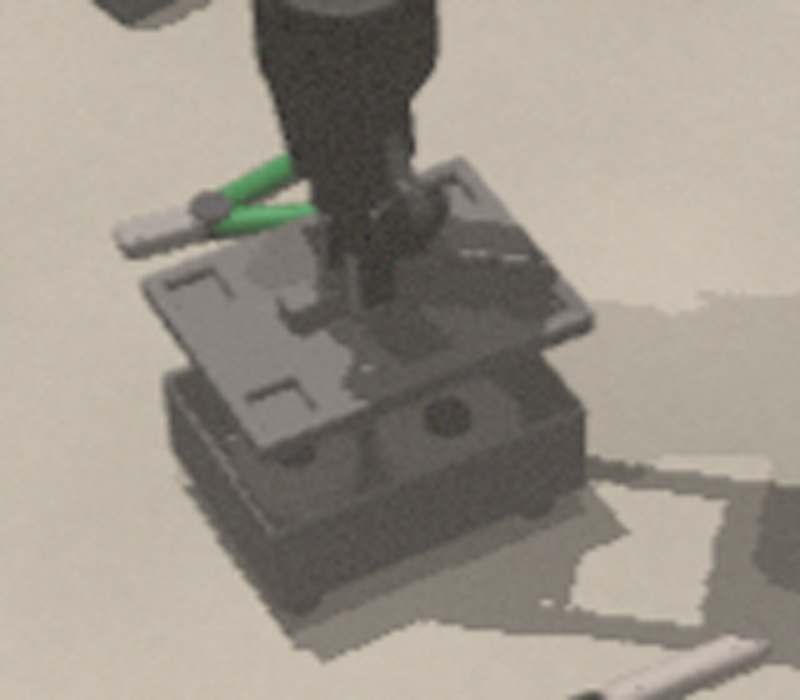

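```bash
python3 -m crank '[{"grip":1,"offset":[-1,1,15],"angular":[0,0,0]},{"grip":1,"offset":[-1,1,30],"angular":[0,0,0]},{"grip":1,"offset":[-1,1,40],"angular":[0,0,0]},{"grip":1,"offset":[-1,1,43],"angular":[0,0,0]},{"grip":1,"offset":[-1,1,43],"angular":[0,0,0]},{"grip":1,"offset":[-1,1,43],"angular":[0,0,0]}]'
python3 - <<'E'
from h import *
state(); shot("side","s5",(250,190,160,150),5); shot("scene","sc5",(210,80,160,140),5)
E
```

```text
t: 5.7
tcp_pos: [0.5376, -0.3192, 0.0985]
tool_rot: [1.0, -0.005, 0.0, 0.0]
force: [-0.4, -0.5, -1.8]
finger_gap: 0.167
t 5.7 tcp [ 0.5376 -0.3192  0.0985] toolyaw -90.6 z [ 0. -0. -1.] F [-0.4 -0.5 -1.8] gap 0.167 q6 0.87
```

View pics/s5.png

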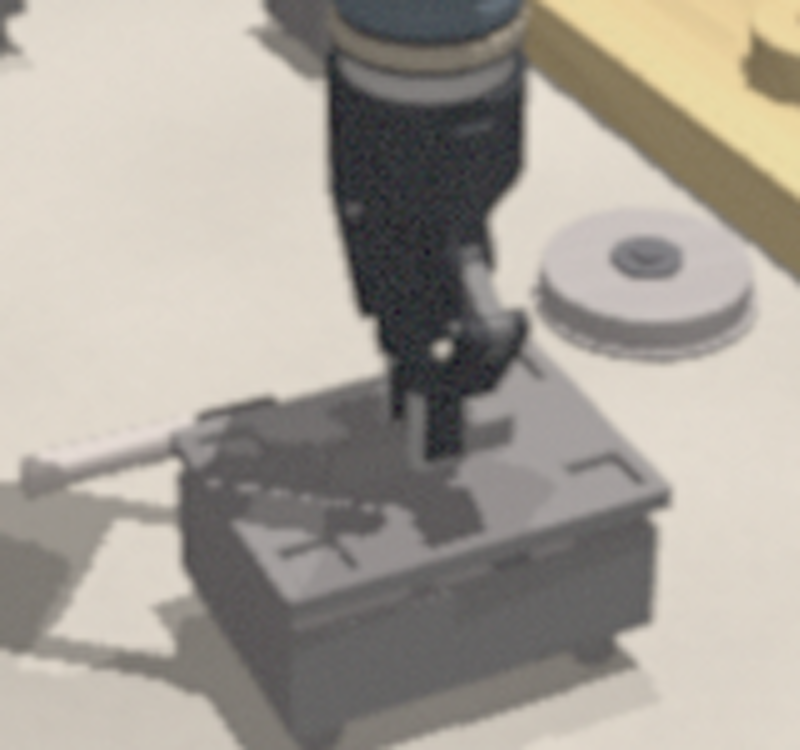

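View pics/sc5.png

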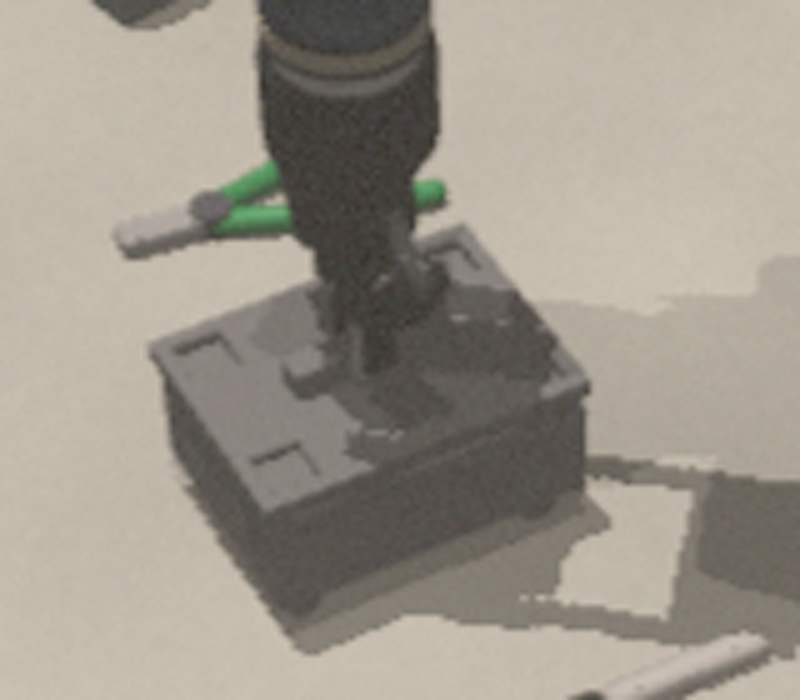

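```bash
python3 -m crank '[{"grip":1,"offset":[0,-1,0],"angular":[0,0,0]},{"grip":1,"offset":[0,-1,2],"angular":[0,0,0]},{"grip":1,"offset":[0,-1,4],"angular":[0,0,0]},{"grip":1,"offset":[0,-1,6],"angular":[0,0,0]},{"grip":1,"offset":[0,-1,8],"angular":[0,0,0]},{"grip":1,"offset":[0,-1,9],"angular":[0,0,0]},{"grip":1,"offset":[0,-1,10],"angular":[0,0,0]},{"grip":1,"offset":[0,-1,10],"angular":[0,0,0]},{"grip":1,"offset":[0,-1,10],"angular":[0,0,0]}]'
python3 - <<'E'
from h import *
state(); shot("side","s6",(250,190,160,150),5); shot("scene","sc6",(210,80,160,140),5)
E
```

```text
t: 6.7
tcp_pos: [0.5372, -0.3179, 0.0887]
tool_rot: [1.0, -0.005, -0.0, -0.0]
force: [-1.9, 0.5, 2.3]
finger_gap: 0.171
t 6.7 tcp [ 0.5372 -0.3179  0.0887] toolyaw -90.6 z [-0.  0. -1.] F [-1.9  0.5  2.3] gap 0.171 q6 0.87
```

View pics/s6.png

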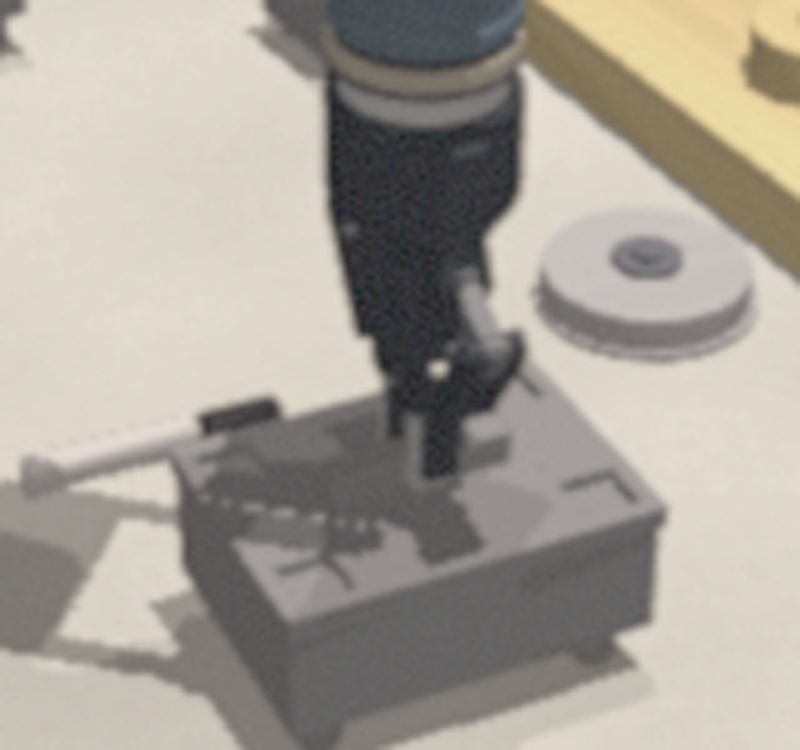

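View pics/sc6.png

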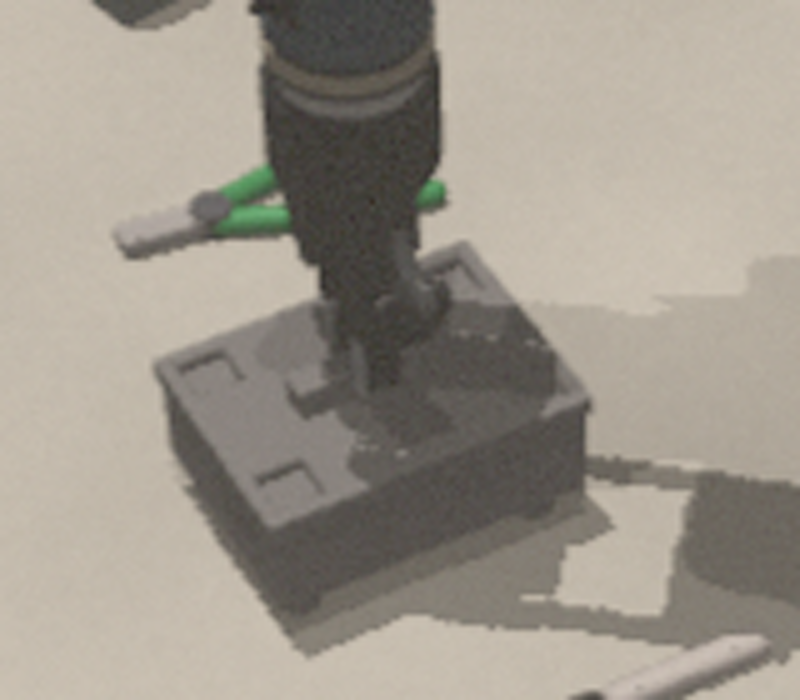

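```bash
python3 -m crank '[{"grip":1,"offset":[0,0,1],"angular":[0,0,0]},{"grip":1,"offset":[0,0,2],"angular":[0,0,0]},{"grip":1,"offset":[0,0,2],"angular":[0,0,0]},{"grip":1,"offset":[0,0,2],"angular":[0,0,0]}]'
python3 -m crank '[{"grip":1,"offset":[0,0,-1.5],"angular":[0,0,0]},{"grip":0.55,"offset":[0,0,-2],"angular":[0,0,0]},{"grip":0.55,"offset":[0,0,-2],"angular":[0,0,0]},{"grip":0.55,"offset":[0,0,-2],"angular":[0,0,0]},{"grip":0.55,"offset":[0,0,-2],"angular":[0,0,0]},{"grip":0.55,"offset":[0,0,-2],"angular":[0,0,0]}]'
python3 - <<'E'
from h import *
state()
E
```

```text
t: 7.2
tcp_pos: [0.5372, -0.3179, 0.0886]
tool_rot: [1.0, -0.005, 0.0, 0.0]
force: [-5.1, 2.5, 14.3]
finger_gap: 0.168
t: 7.8
tcp_pos: [0.5373, -0.318, 0.088]
tool_rot: [1.0, -0.005, -0.0, -0.0]
force: [0.2, -0.4, 0.4]
finger_gap: 0.451
t 7.8 tcp [ 0.5373 -0.318   0.088 ] toolyaw -90.6 z [-0.  0. -1.] F [ 0.2 -0.4  0.4] gap 0.451 q6 0.87
```

```bash
python3 -m crank '[{"grip":0.4,"offset":[0,0,-15],"angular":[0,0,0]},{"grip":0.4,"offset":[0,0,-55],"angular":[0,0,0]},{"grip":0.4,"offset":[0,0,-100],"angular":[0,0,0]},{"grip":0.3,"offset":[0,0,-130],"angular":[0,0,0]},{"grip":0,"offset":[0,0,-140],"angular":[0,0,0]},{"grip":0,"offset":[0,0,-140],"angular":[0,0,0]},{"grip":0,"offset":[0,0,-140],"angular":[0,0,0]}]'
python3 - <<'E'
from h import *
state(); shot("side","s7",(250,190,160,150),5); shot("scene","sc7",(210,80,160,140),5); shot("wrist","w7")
E
```

```text
t: 8.5
tcp_pos: [0.5365, -0.3174, 0.2274]
tool_rot: [1.0, -0.005, -0.001, -0.001]
force: [-0.0, 0.3, -0.2]
finger_gap: 0.999
t 8.5 tcp [ 0.5365 -0.3174  0.2274] toolyaw -90.6 z [-0.002  0.001 -1.   ] F [-0.   0.3 -0.2] gap 0.999 q6 0.87
```

View pics/s7.png

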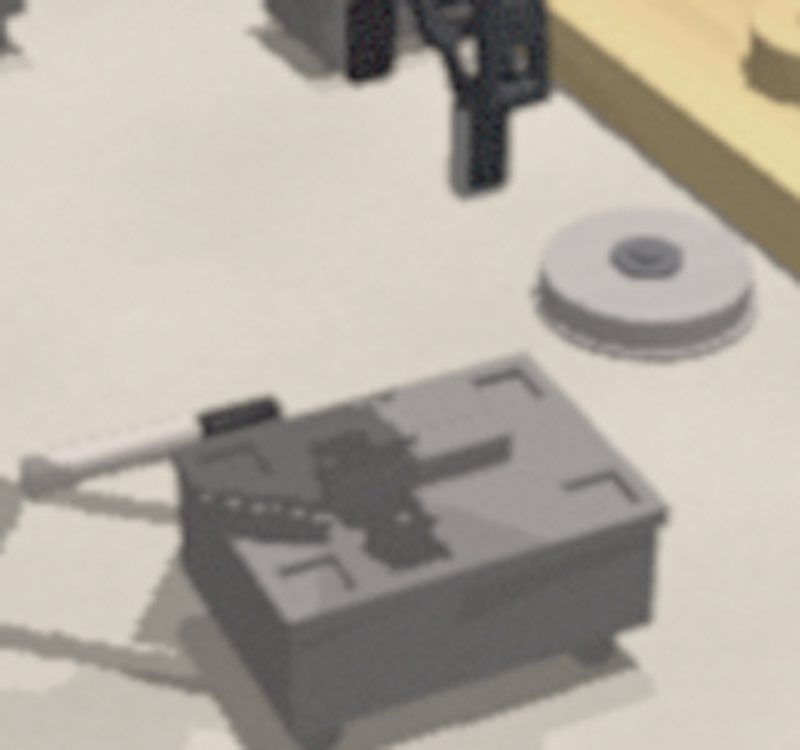

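View pics/sc7.png

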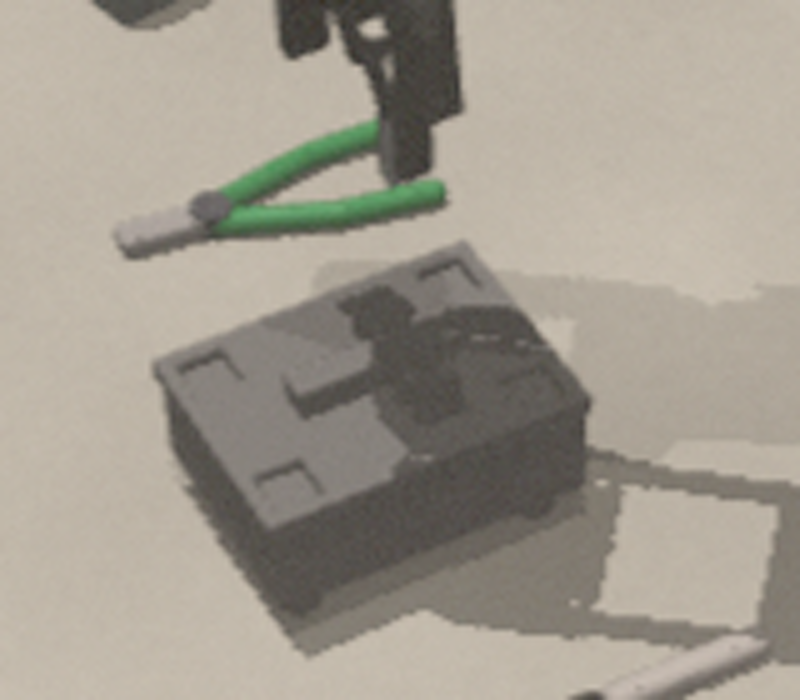

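View pics/w7.png

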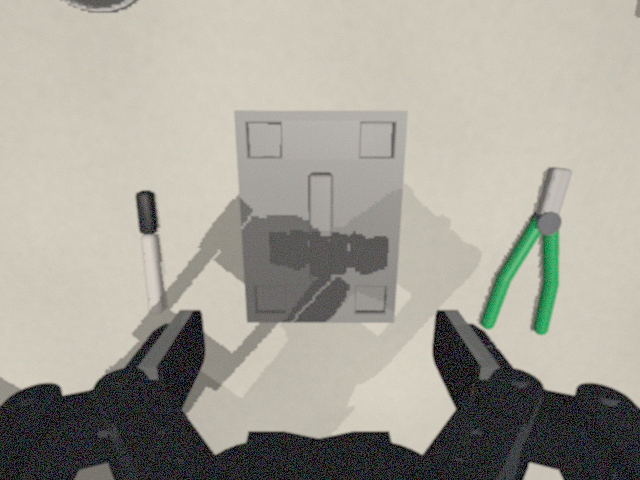

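```bash
python3 - <<'E'
from h import *
import pickle
L=lambda n:pickle.load(open(f"pics/{n}.pkl","rb"))
px=lambda l,x,y,s:(np.array(l)+.5)/s-.5+[x,y]
W=(L("w7"),np.array([(235,111),(407,111),(394,322),(247,322)]))
C=(L("sc7"),px([(154,365),(465,239),(593,402),(272,529)],210,80,5))
S=(L("s7"),px([(178,460),(528,352),(667,513),(292,628)],250,190,5))
for v in ([W],[C],[S],[C,S],[W,C,S]):
    x,r=fit(v,[.536,-.318],.082,.06,.084); print(x.round(4),np.degrees(x[2]).round(2),r.round(1).tolist())
E
```

```text
[ 0.5352 -0.3178 -0.0091] -0.52 [[1.1, 0.4], [-1.0, 0.4], [-0.2, -0.9], [0.1, -0.6]]
[ 0.5373 -0.3165 -0.0051] -0.29 [[0.3, 0.4], [-0.2, -0.3], [-0.4, 0.7], [0.2, -0.7]]
[ 0.5356 -0.3211 -0.0074] -0.43 [[1.5, 1.0], [0.0, -0.7], [-1.3, 0.2], [-0.1, -0.2]]
[ 0.5365 -0.3188 -0.0061] -0.35 [[0.4, 1.2], [-0.1, 0.3], [-0.1, 1.4], [0.4, 0.2], [1.5, 1.7], [0.2, -0.0], [-1.1, 1.0], [-0.1, 0.6]]
[ 0.5355 -0.318  -0.0086] -0.49 [[0.9, 0.8], [-1.2, 0.9], [-0.5, -0.5], [-0.1, -0.3], [-0.1, 1.2], [-0.7, 0.3], [-0.7, 1.2], [-0.0, 0.1], [2.1, 1.9], [0.7, 0.0], [-0.4, 1.1], [0.7, 0.8]]
```

```bash
python3 -m crank '[{"grip":0,"offset":[-2,-20,0],"angular":[0,0,0]},{"grip":0,"offset":[-6,-65,0],"angular":[0,0,-1]},{"grip":0,"offset":[-11,-115,0],"angular":[0,0,-1]},{"grip":0,"offset":[-15,-165,0],"angular":[0,0,-2]},{"grip":0,"offset":[-20,-215,0],"angular":[0,0,-2]},{"grip":0,"offset":[-24,-265,0],"angular":[0,0,-3]},{"grip":0,"offset":[-29,-315,0],"angular":[0,0,-3]},{"grip":0,"offset":[-33,-365,0],"angular":[0,0,-4]},{"grip":0,"offset":[-38,-415,0],"angular":[0,0,-4]},{"grip":0,"offset":[-42,-460,0],"angular":[0,0,-5]}]'
python3 - <<'E'
from h import *
state()
E
```

```text
t: 9.65
tcp_pos: [0.4989, 0.1445, 0.2271]
tool_rot: [0.999, 0.039, -0.001, -0.0]
force: [0.8, -0.6, 0.6]
finger_gap: 0.999
t 9.65 tcp [0.4989 0.1445 0.2271] toolyaw -85.56 z [-0.003 -0.    -1.   ] F [ 0.8 -0.6  0.6] gap 0.999 q6 1.56
```

```bash
python3 -m crank '[{"grip":0,"offset":[0,-45,0],"angular":[0,0,0]},{"grip":0,"offset":[0,-85,0],"angular":[0,0,0]},{"grip":0,"offset":[-0.7,-120,0],"angular":[0,0,-0.6]},{"grip":0,"offset":[-0.7,-140,0],"angular":[0,0,-0.6]},{"grip":0,"offset":[-0.7,-148,0],"angular":[0,0,-0.6]},{"grip":0,"offset":[-0.7,-148,0],"angular":[0,0,-0.6]},{"grip":0,"offset":[-0.7,-148,0],"angular":[0,0,-0.6]},{"grip":0,"offset":[-0.7,-148,0],"angular":[0,0,-0.6]}]'
python3 - <<'E'
from h import *
state(); shot("wrist","w8")
E
```

```text
t: 10.45
tcp_pos: [0.4882, 0.2887, 0.228]
tool_rot: [0.999, 0.043, -0.0, 0.0]
force: [0.2, 0.3, 0.3]
finger_gap: 1.002
t 10.45 tcp [0.4882 0.2887 0.228 ] toolyaw -85.09 z [-0.001 -0.001 -1.   ] F [0.2 0.3 0.3] gap 1.002 q6 1.82
```

View pics/w8.png

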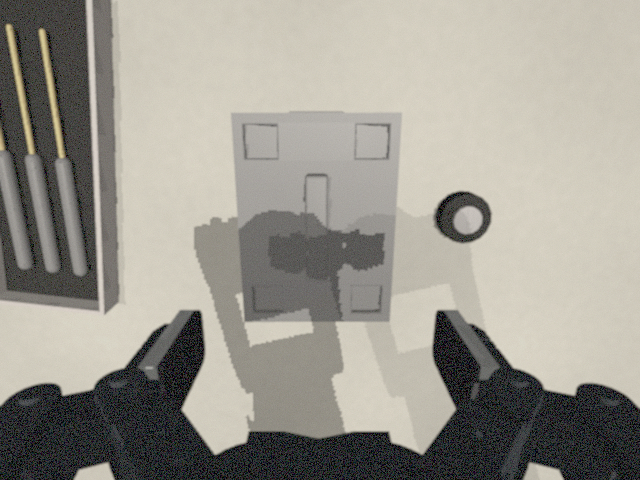

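```bash
python3 - <<'E'
from h import *
import pickle
im=cv2.imread("pics/w8.png")[90:340,215:415]; cv2.imwrite("pics/w8c.png",cv2.resize(im,None,fx=3,fy=2.4,interpolation=cv2.INTER_CUBIC)) 
c=pickle.load(open("pics/w8.pkl","rb"))
p=np.array([(231.5,113),(401.5,113),(389.5,321),(245.5,321.5)])
x,r=fit([(c,p)],[.488,.29],.082,.06,.082); print(x.round(4),np.degrees(x[2]),r.round(1).tolist())
state()
E
```

```text
[0.4862 0.2901 0.09  ] 5.155827255823406 [[0.6, 0.2], [-0.8, 0.7], [-0.7, -0.8], [0.9, -0.6]]
t 10.5 tcp [0.4883 0.2887 0.2282] toolyaw -85.1 z [-0. -0. -1.] F [-0.3  0.8 -0.9] gap 0.997 q6 1.82
```

View pics/w8c.png

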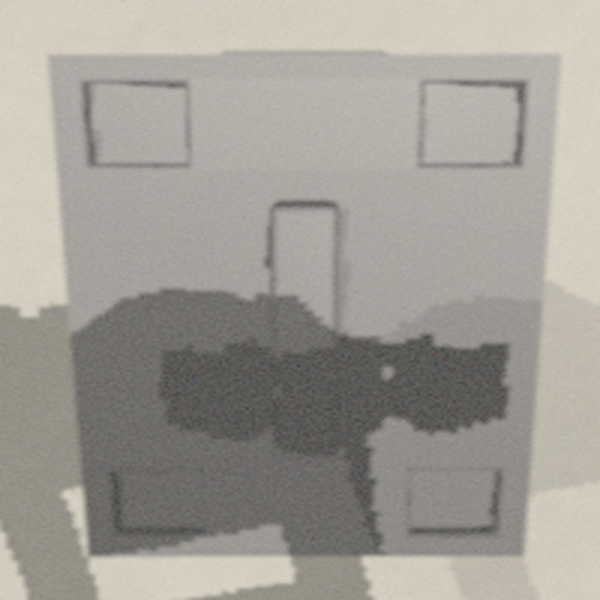

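```bash
python3 -m crank '[{"grip":0.4,"offset":[-1.3,-1.4,40],"angular":[0,0,-0.2]},{"grip":0.4,"offset":[-1.3,-1.4,85],"angular":[0,0,-0.2]},{"grip":0.4,"offset":[-1.3,-1.4,120],"angular":[0,0,-0.2]},{"grip":0.4,"offset":[-1.3,-1.4,136],"angular":[0,0,-0.2]},{"grip":0.4,"offset":[-1.3,-1.4,139],"angular":[0,0,-0.2]},{"grip":0.4,"offset":[-1.3,-1.4,139],"angular":[0,0,-0.2]},{"grip":0.4,"offset":[-1.3,-1.4,139],"angular":[0,0,-0.2]}]'
python3 - <<'E'
from h import *
state(); shot("wrist","w9")
E
```

```text
t: 11.2
tcp_pos: [0.4878, 0.2912, 0.0906]
tool_rot: [0.999, 0.045, 0.001, -0.0]
force: [-0.4, 0.3, -0.2]
finger_gap: 0.595
t 11.2 tcp [0.4878 0.2912 0.0906] toolyaw -84.84 z [ 0.002  0.001 -1.   ] F [-0.4  0.3 -0.2] gap 0.595 q6 1.82
```

View pics/w9.png

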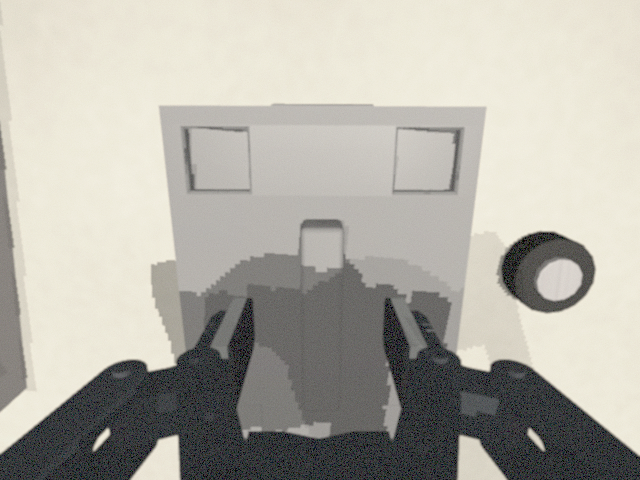

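```bash
python3 -m crank '[{"grip":0.5,"offset":[0,-0.0,2.8],"angular":[0,0,0]},{"grip":0.7,"offset":[0,0,2.8],"angular":[0,0,0]},{"grip":1,"offset":[0,0,2.8],"angular":[0,0,0]},{"grip":1,"offset":[0,0,2.8],"angular":[0,0,0]},{"grip":1,"offset":[0,0,2.8],"angular":[0,0,0]},{"grip":1,"offset":[0,0,2.8],"angular":[0,0,0]},{"grip":1,"offset":[0,0,2.8],"angular":[0,0,0]},{"grip":1,"offset":[0,0,2.8],"angular":[0,0,0]}]' 70
python3 - <<'E'
from h import *
state(); shot("wrist","w10")
E
python3 -m crank '[{"grip":1,"offset":[0,0,-5],"angular":[0,0,0]},{"grip":1,"offset":[0,0,-15],"angular":[0,0,0]},{"grip":1,"offset":[0,0,-40],"angular":[0,0,0]},{"grip":1,"offset":[0,0,-70],"angular":[0,0,0]},{"grip":1,"offset":[0,0,-100],"angular":[0,0,0]},{"grip":1,"offset":[0,0,-125],"angular":[0,0,0]},{"grip":1,"offset":[0,0,-135],"angular":[0,0,0]},{"grip":1,"offset":[0,0,-135],"angular":[0,0,0]},{"grip":1,"offset":[0,0,-135],"angular":[0,0,0]}]'
python3 - <<'E'
from h import *
state(); shot("wrist","w11"); shot("side","s11",(160,80,200,160),4)
E
```

```text
t: 12.05
tcp_pos: [0.4869, 0.2907, 0.0871]
tool_rot: [0.999, 0.045, 0.0, 0.0]
force: [-0.8, -3.8, 4.6]
finger_gap: 0.163
t 12.05 tcp [0.4869 0.2907 0.0871] toolyaw -84.79 z [ 0.    -0.001 -1.   ] F [-0.8 -3.8  4.6] gap 0.163 q6 1.82
t: 13.0
tcp_pos: [0.4855, 0.2909, 0.2202]
tool_rot: [0.999, 0.045, -0.001, 0.0]
force: [-0.7, -1.3, -6.6]
finger_gap: 0.164
t 13.0 tcp [0.4855 0.2909 0.2202] toolyaw -84.79 z [-0.003 -0.001 -1.   ] F [-0.7 -1.3 -6.6] gap 0.164 q6 1.82
```

View pics/w10.png

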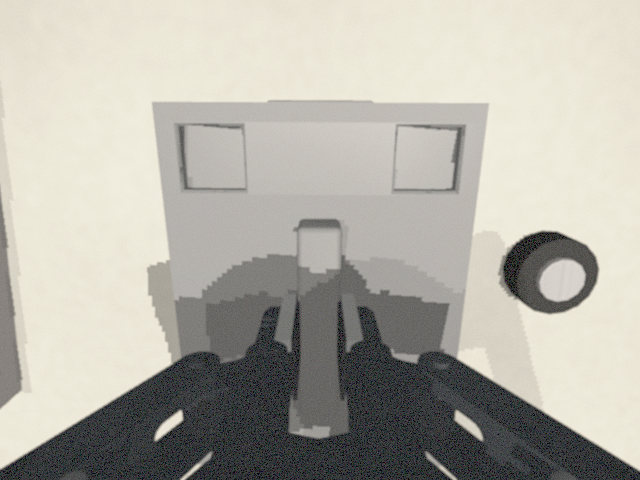

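View pics/w11.png

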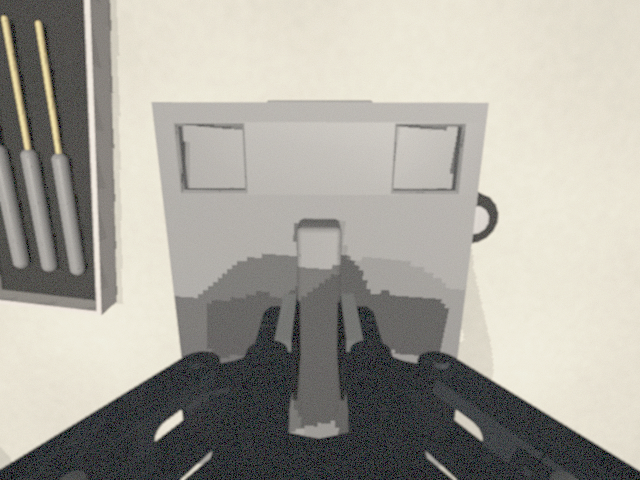

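View pics/s11.png

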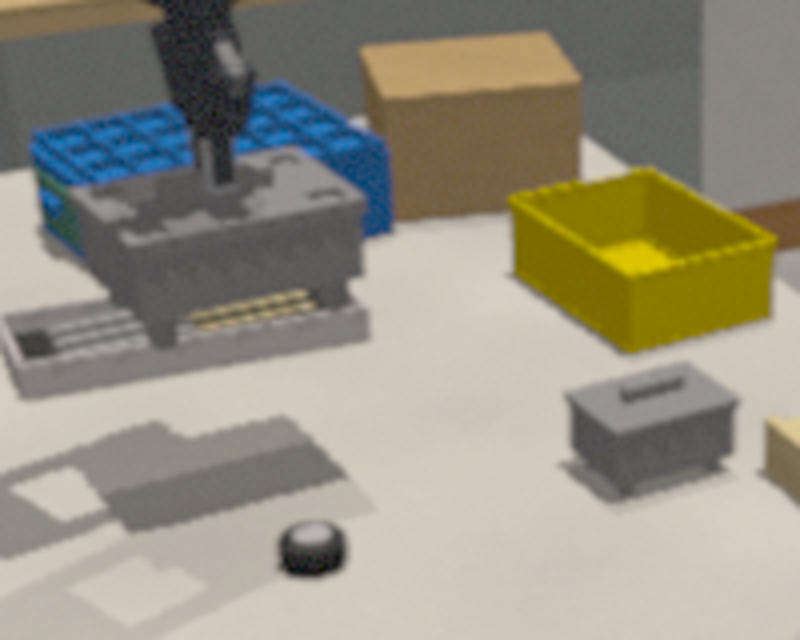

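```bash
python3 - <<'E'
from h import *
import pickle
def rel(n,u1,u2,tcp,yaw,z):
    c=pickle.load(open(f"pics/{n}.pkl","rb"))
    a,b=[backproj(c,u,z) for u in (u1,u2)]
    d=(b-a)[:2]; d/=np.linalg.norm(d); nn=np.array([-d[1],d[0]])
    cc=(a+b)[:2]/2-.082*nn-tcp
    y=np.radians(yaw); ty=np.array([np.cos(y),np.sin(y)]); tx=np.array([-ty[1],ty[0]])
    print(n,"toolx",cc@tx*1e3,"tooly",cc@ty*1e3,"rot",np.degrees(np.arctan2(d[1],d[0]))-yaw)
rel("w3",(151.5,107),(486.5,107),[.5558,.0213],-67.3,.1413-.0046)
rel("w10",(152.5,102),(488,103),[.4869,.2907],-84.79,.082)
rel("w11",(152.5,102),(488,103),[.4855,.2909],-84.79,.2202-.0051)
state()
E
```

```text
w3 toolx -1.902760605414561 tooly -0.20556325792953908 rot 0.08325015554899551
w10 toolx -0.6763925850017642 tooly -0.09163189534510208 rot -0.08218914739893535
w11 toolx -0.6856841949066739 tooly -0.17266437425209438 rot -0.08292317560719198
t 13.1 tcp [0.4853 0.2908 0.2196] toolyaw -84.8 z [-0.004 -0.001 -1.   ] F [ 0.   0.1 -6.1] gap 0.167 q6 1.82
```

```bash
python3 -m crank '[{"grip":1,"offset":[0,8,0],"angular":[0,0,0]},{"grip":1,"offset":[0,25,0],"angular":[0,0,0]},{"grip":1,"offset":[0,50,0],"angular":[0,0,0.5]},{"grip":1,"offset":[-1,80,0],"angular":[0,0,1]},{"grip":1,"offset":[-1,115,0],"angular":[0,0,1.3]},{"grip":1,"offset":[-1,150,0],"angular":[0,0,1.6]},{"grip":1,"offset":[-1,185,0],"angular":[0,0,2]},{"grip":1,"offset":[-2,220,0],"angular":[0,0,2.3]},{"grip":1,"offset":[-2,255,0],"angular":[0,0,2.6]},{"grip":1,"offset":[-2,290,0],"angular":[0,0,3]}]'
python3 -m crank '[{"grip":1,"offset":[0,35,0],"angular":[0,0,0]},{"grip":1,"offset":[0,70,0],"angular":[0,0,0]},{"grip":1,"offset":[0,105,0],"angular":[0,0,0.5]},{"grip":1,"offset":[0,140,0],"angular":[0,0,1]},{"grip":1,"offset":[0,175,0],"angular":[0,0,1.5]},{"grip":1,"offset":[0,205,0],"angular":[0,0,2]},{"grip":1,"offset":[0,230,0],"angular":[0,0,2.3]},{"grip":1,"offset":[0,245,0],"angular":[0,0,2.6]},{"grip":1,"offset":[0,255,0],"angular":[0,0,2.6]},{"grip":1,"offset":[0,260,0],"angular":[0,0,2.6]}]'
python3 -m crank '[{"grip":1,"offset":[0,0,0],"angular":[0,0,0]},{"grip":1,"offset":[0,0,0],"angular":[0,0,0]},{"grip":1,"offset":[0,0,0],"angular":[0,0,0]},{"grip":1,"offset":[0,0,0],"angular":[0,0,0]}]'
python3 - <<'E'
from h import *
state()
E
```

```text
t: 14.1
tcp_pos: [0.5103, 0.0003, 0.2208]
tool_rot: [1.0, 0.019, -0.001, -0.0]
force: [0.7, -0.9, -6.9]
finger_gap: 0.161
t: 15.1
tcp_pos: [0.5205, -0.2579, 0.221]
tool_rot: [1.0, -0.004, -0.0, -0.0]
force: [0.6, 0.7, -5.9]
finger_gap: 0.164
t: 15.5
tcp_pos: [0.5209, -0.2566, 0.2216]
tool_rot: [1.0, -0.003, -0.0, -0.0]
force: [-0.6, -0.2, -5.7]
finger_gap: 0.16
t 15.5 tcp [ 0.5209 -0.2566  0.2216] toolyaw -90.33 z [-0.  0. -1.] F [-0.6 -0.2 -5.7] gap 0.16 q6 0.93
```

```bash
python3 -m crank '[{"grip":1,"offset":[3,10,0],"angular":[0,0,0]},{"grip":1,"offset":[8,30,0],"angular":[0,0,0]},{"grip":1,"offset":[12,48,0],"angular":[0,0,0.1]},{"grip":1,"offset":[15,58,0],"angular":[0,0,0.1]},{"grip":1,"offset":[15.6,61.3,0],"angular":[0,0,0.1]},{"grip":1,"offset":[15.6,61.3,0],"angular":[0,0,0.1]},{"grip":1,"offset":[15.6,61.3,0],"angular":[0,0,0.1]},{"grip":1,"offset":[15.6,61.3,0],"angular":[0,0,0.1]}]'
python3 - <<'E'
from h import *
state(); shot("side","s12",(250,140,180,200),4)
E
```

```text
t: 16.3
tcp_pos: [0.5358, -0.318, 0.2214]
tool_rot: [1.0, -0.004, -0.0, -0.0]
force: [-0.0, 0.1, -6.3]
finger_gap: 0.159
t 16.3 tcp [ 0.5358 -0.318   0.2214] toolyaw -90.46 z [-0.001  0.001 -1.   ] F [-0.   0.1 -6.3] gap 0.159 q6 0.86
```

View pics/s12.png

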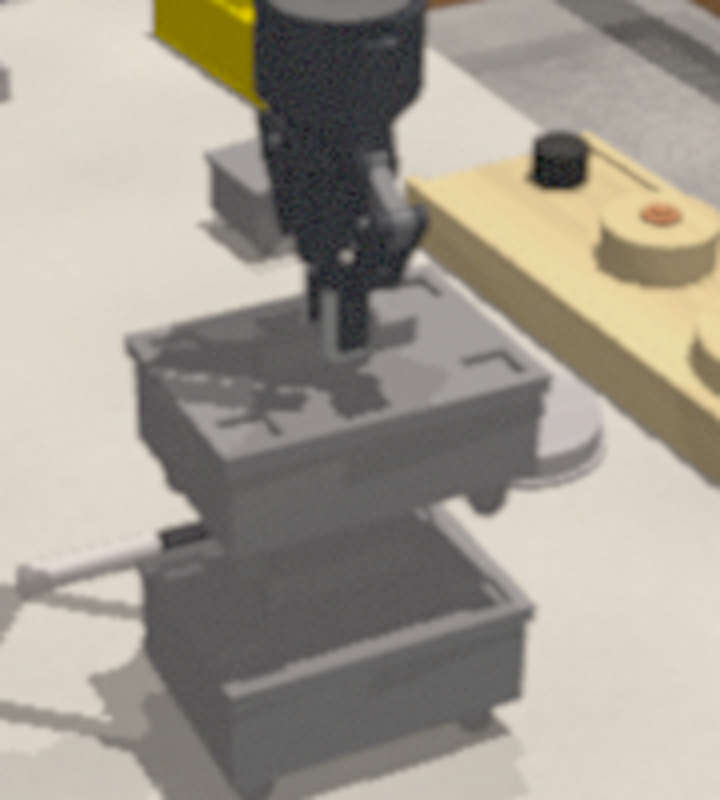

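```bash
python3 -m crank '[{"grip":1,"offset":[0,0,10],"angular":[0,0,0]},{"grip":1,"offset":[0,0,25],"angular":[0,0,0]},{"grip":1,"offset":[0,0,38],"angular":[0,0,0]},{"grip":1,"offset":[0,0,45],"angular":[0,0,0]},{"grip":1,"offset":[0,0,48],"angular":[0,0,0]},{"grip":1,"offset":[0,0,48],"angular":[0,0,0]},{"grip":1,"offset":[0,0,48],"angular":[0,0,0]}]'
python3 - <<'E'
from h import *
state(); shot("side","s13",(250,140,180,200),4); shot("scene","sc13",(200,70,170,150),4)
E
```

```text
t: 17.05
tcp_pos: [0.5365, -0.3193, 0.1739]
tool_rot: [1.0, -0.004, 0.0, 0.0]
force: [0.9, -0.5, -5.7]
finger_gap: 0.161
t 17.05 tcp [ 0.5365 -0.3193  0.1739] toolyaw -90.5 z [ 0.001 -0.001 -1.   ] F [ 0.9 -0.5 -5.7] gap 0.161 q6 0.86
```

View pics/s13.png

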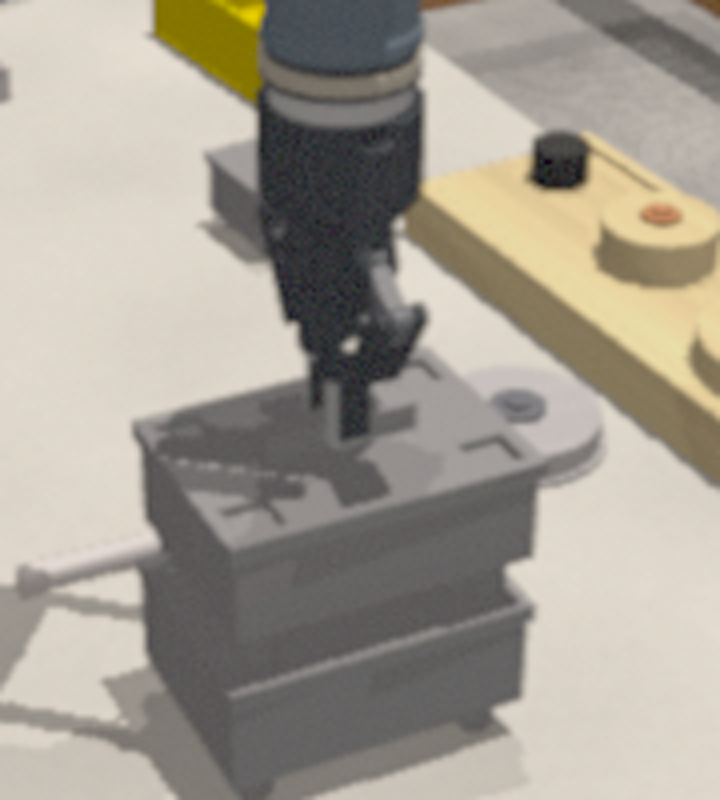

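View pics/sc13.png

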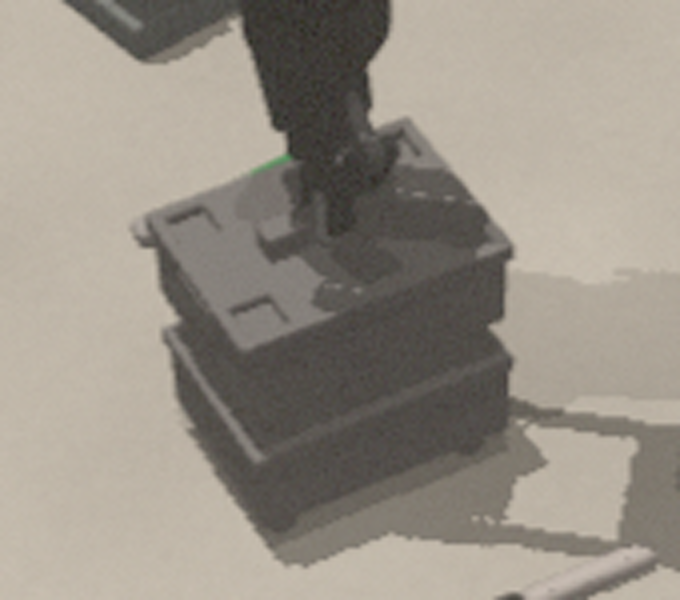

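```bash
python3 -m crank '[{"grip":1,"offset":[-0.3,-1.2,0],"angular":[0,0,0]},{"grip":1,"offset":[-0.3,-1.2,0],"angular":[0,0,0]},{"grip":1,"offset":[-0.3,-1.2,0],"angular":[0,0,0]}]'
python3 - <<'E'
from h import *
state()
E
python3 -m crank '[{"grip":1,"offset":[0,0,1.5],"angular":[0,0,0]},{"grip":1,"offset":[0,0,3],"angular":[0,0,0]},{"grip":1,"offset":[0,0,4.5],"angular":[0,0,0]},{"grip":1,"offset":[0,0,6],"angular":[0,0,0]},{"grip":1,"offset":[0,0,7],"angular":[0,0,0]},{"grip":1,"offset":[0,0,7],"angular":[0,0,0]},{"grip":1,"offset":[0,0,7],"angular":[0,0,0]}]'
python3 - <<'E'
from h import *
state()
E
```

```text
t: 17.45
tcp_pos: [0.5358, -0.3178, 0.1738]
tool_rot: [1.0, -0.004, 0.0, 0.0]
force: [0.5, -0.2, -6.0]
finger_gap: 0.167
t 17.45 tcp [ 0.5358 -0.3178  0.1738] toolyaw -90.49 z [ 0. -0. -1.] F [ 0.5 -0.2 -6. ] gap 0.167 q6 0.87
t: 18.15
tcp_pos: [0.5358, -0.3178, 0.1665]
tool_rot: [1.0, -0.004, -0.0, -0.0]
force: [-0.4, -0.5, -6.3]
finger_gap: 0.165
t 18.15 tcp [ 0.5358 -0.3178  0.1665] toolyaw -90.5 z [-0.  0. -1.] F [-0.4 -0.5 -6.3] gap 0.165 q6 0.87
```

Feet are in the recesses: z has passed the 0.171 "missed" level with no contact. I'll lower the last bit.

```bash
python3 -m crank '[{"grip":1,"offset":[0,0,0.7],"angular":[0,0,0]},{"grip":1,"offset":[0,0,1.4],"angular":[0,0,0]},{"grip":1,"offset":[0,0,2],"angular":[0,0,0]},{"grip":1,"offset":[0,0,2],"angular":[0,0,0]},{"grip":1,"offset":[0,0,2],"angular":[0,0,0]}]'
python3 - <<'E'
from h import *
state()
E
```

```text
t: 18.65
tcp_pos: [0.5359, -0.3182, 0.1651]
tool_rot: [1.0, -0.004, 0.0, 0.0]
force: [-1.5, -1.2, -2.6]
finger_gap: 0.163
t 18.65 tcp [ 0.5359 -0.3182  0.1651] toolyaw -90.5 z [ 0.    -0.001 -1.   ] F [-1.5 -1.2 -2.6] gap 0.163 q6 0.87
```

```bash
python3 -m crank '[{"grip":1,"offset":[0,0,0.6],"angular":[0,0,0]},{"grip":1,"offset":[0,0,0.6],"angular":[0,0,0]},{"grip":0.7,"offset":[0,0,-0.3],"angular":[0,0,0]},{"grip":0.55,"offset":[0,0,-0.3],"angular":[0,0,0]},{"grip":0.5,"offset":[0,0,-0.3],"angular":[0,0,0]},{"grip":0.5,"offset":[0,0,-0.3],"angular":[0,0,0]}]'
python3 -m crank '[{"grip":0.4,"offset":[0,0,-10],"angular":[0,0,0]},{"grip":0.4,"offset":[0,0,-40],"angular":[0,0,0]},{"grip":0.3,"offset":[0,0,-80],"angular":[0,0,0]},{"grip":0,"offset":[0,0,-115],"angular":[0,0,0]},{"grip":0,"offset":[0,0,-130],"angular":[0,0,0]},{"grip":0,"offset":[0,0,-130],"angular":[0,0,0]},{"grip":0,"offset":[0,0,-130],"angular":[0,0,0]},{"grip":0,"offset":[0,0,-130],"angular":[0,0,0]}]'
python3 - <<'E'
from h import *
state(); shot("side","s14",(250,140,180,200),4); shot("scene","sc14",(200,70,170,150),4); shot("wrist","w14"); shot("scene","sc15"); shot("side","s15")
E
```

```text
t: 19.25
tcp_pos: [0.5361, -0.3177, 0.1649]
tool_rot: [1.0, -0.004, 0.0, 0.0]
force: [0.0, 0.8, -0.2]
finger_gap: 0.501
t: 20.05
tcp_pos: [0.535, -0.3171, 0.2932]
tool_rot: [1.0, -0.004, -0.001, -0.001]
force: [0.1, 0.8, -0.3]
finger_gap: 1.002
t 20.05 tcp [ 0.535  -0.3171  0.2932] toolyaw -90.5 z [-0.002  0.002 -1.   ] F [ 0.1  0.8 -0.3] gap 1.002 q6 0.87
```

View pics/s14.png

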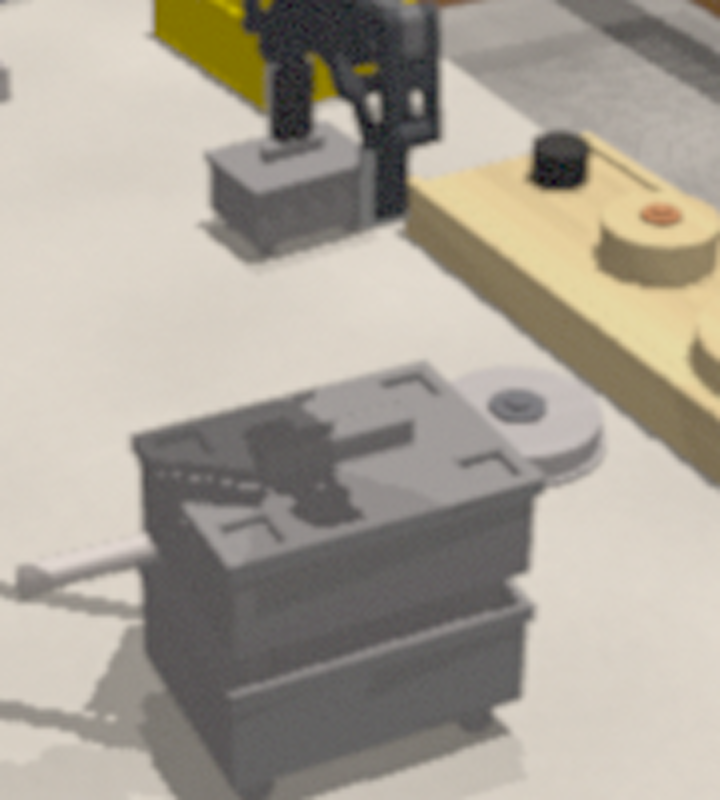

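View pics/sc14.png

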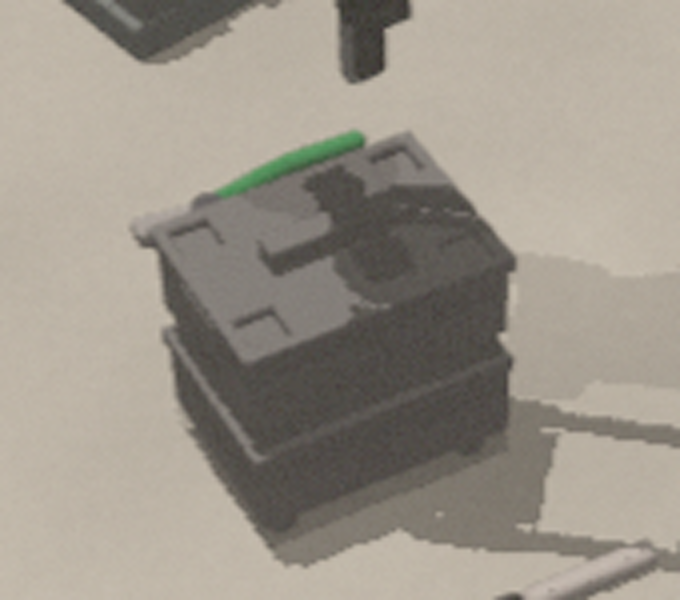

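View pics/w14.png

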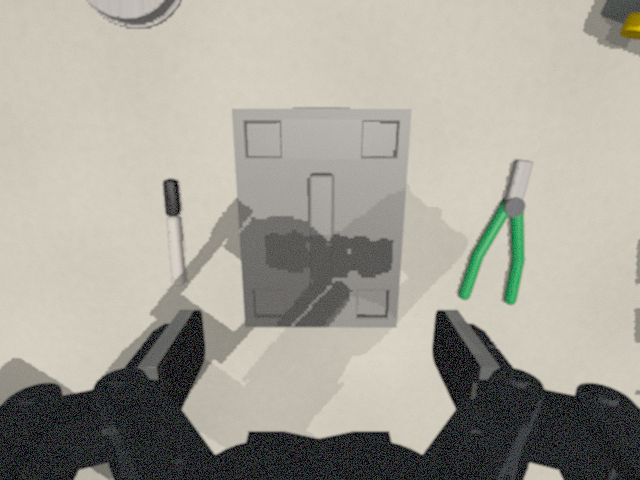

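View pics/sc15.png

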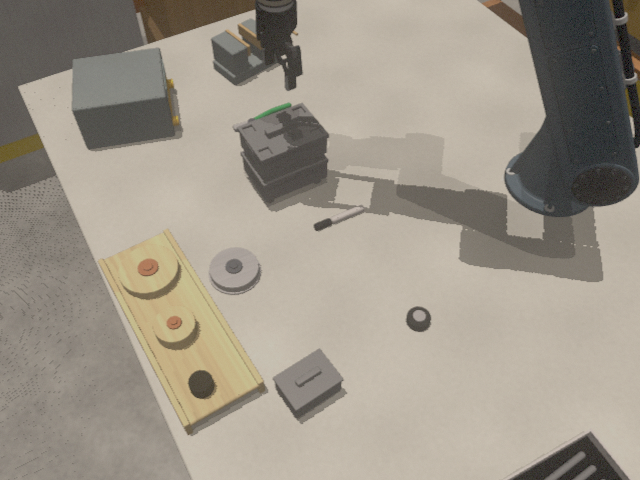

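```bash
python3 - <<'E'
from h import *
import pickle
L=lambda n:pickle.load(open(f"pics/{n}.pkl","rb"))
px=lambda l,x,y,s:(np.array(l)+.5)/s-.5+[x,y]
W=(L("w14"),np.array([(233,109),(411,109),(397,326.5),(245,326.5)]))
C=(L("sc14"),px([(154,231),(410,131),(517,263),(245,364)],200,70,4))
S=(L("s14"),px([(134,440),(430,361),(546,483),(232,572)],250,140,4))
for z in (.160,.166):
  for v in ([W],[C],[S],[C,S]):
    x,r=fit(v,[.536,-.318],.082,.06,z); print(z,x.round(4),np.degrees(x[2]).round(2),"rms",np.sqrt((r**2).mean()).round(2))
state()
E
```

```text
0.16 [ 0.5353 -0.3185 -0.0085] -0.48 rms 0.7
0.16 [ 0.5372 -0.3165 -0.0162] -0.93 rms 0.63
0.16 [ 0.5359 -0.3218 -0.0124] -0.71 rms 0.47
0.16 [ 0.5367 -0.319  -0.0139] -0.8 rms 0.83
0.166 [ 0.5363 -0.3185 -0.0085] -0.48 rms 2.74
0.166 [ 0.54   -0.3107 -0.0156] -0.9 rms 0.76
0.166 [ 0.532  -0.3295 -0.0108] -0.62 rms 0.71
0.166 [ 0.5364 -0.3195 -0.0124] -0.71 rms 2.34
t 20.3 tcp [ 0.5355 -0.3176  0.2937] toolyaw -90.5 z [-0.001  0.001 -1.   ] F [-0.2 -0.1  0.6] gap 0.997 q6 0.87
```

Per camera, the case matches the lid's earlier fit to within 1 mm, and its height agrees with feet in the recesses (top at 0.160 m, not 0.166 m). I'm handing in.

```bash
python3 - <<'E'
from station import manip
print(manip.sign_off())
E
```

```text
the job is handed in; nothing more can be done
None
```

The lid is on the tub and the case is stacked on it with its feet in the recesses. I handed the job in at about 20 s of the 64 s allowed, and no verdict was given.

- **Lid:** I gripped it by the rib, lowered it into the tub's mouth and pressed it down with about 14 N. It stopped at the height expected for a full seat, then I released it. The camera fit put it about 1 mm or less from the tub's centre and less than 0.5° off parallel.
- **Case:** I lowered it slowly and touched down with the gripper at 0.165 m. That is the height for feet in the recesses; a miss would have stopped it at 0.171 m.
- **Last checks:** The case and lid fits agreed to within 1 mm in each camera, with yaw within 0.7°. The scene and wrist images fit a case top at 0.160 m better than the "missed" height.
- **Disagreement:** The side camera placed both the lid and the case about 3 mm further in y than the wrist camera did. That fits a calibration error rather than a real shift, because it affected both alike.
- **Bystanders:** In the last scene picture they look to be where they started; I did not re-measure them. The gripper was open and clear of everything.

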